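Load a block into the cam clamping board

TASK

Load the loose beech block into the plywood clamping board so that it can be filed: push it along the board with the fingertips until it lies flat along the long fence and its end is right up against the end stop, and then swing the wooden cam lever round with a fingertip until it is tight on the block. Push only: neither the block nor the lever may be taken between the fingers, the block must not be lifted or tipped, and the other things beside the board stay where they are.

Things in the scene. Friction and masses are not known exactly. Their poses are not given: they have to be found in the camera images.
- clamp_board: Plywood clamping board screwed to the bench (fixed): 190 mm in its x (-100 to +90), 300 mm in its y (-150 to +150), 15 mm thick. Origin on the bench under it; z up, x to the far side (to the fence), y to the left (to the end stop). Its top, the bed, is 15 mm above the bench. The block is loaded from the open right (-y) end.
- fence_face (a point): Middle of the foot of the fence's working face, on the bed: board x +55, y 0 mm, same axes as the board. The fence is a straight batten on the bed, 22 mm high, from board y -140 to +140 mm; the face looks to -x.
- stop_face (a point): Middle of the foot of the end stop's working face, on the bed: board x +23, y +100 mm, same axes as the board. The stop is a small batten 20 mm high, from board x 0 to 47 mm (8 mm dust gap to the fence) and y +100 to +126 mm; the face looks to -y.
- seat (a point): Point on the bed (15 mm above the bench) where the middle of the block's underside lies when the block is home: with its long side against the fence and its end against the end stop. At x +34, y +45 mm of the board; same axes as the board.
- beech_block: Loose rectangular brown beech block, 110 x 42 x 26 mm, about 0.09 kg, lying flat on the bed; origin at the centre of its underside. Its own x and y axes are turned against its edges by 40 degrees: use block_mid for its direction.
- block_mid (a point): The same point as the block's origin (centre of the underside), with axes along the block's edges: x across it (42 mm), y along it (110 mm), z up.
- lever_pivot (a point): Fixed point on the bed on the upright pivot bolt of the cam lever, at x -17, y +60 mm of the board; same axes as the board. Bolt and nut reach 33 mm above the bed. The cam is a plywood disc of 48 mm diameter, 2 to 20 mm above the bed, centre 8 mm off this axis; wide open, the gap from disc to fence is about 8 mm wider than the block.
- lever_grip (a point): Point in the lever's handle, 80 mm from the pivot axis, 11 mm above the bed; x points out along the handle, away from the pivot, z up. The handle is a flat wooden bar 18 mm wide, from 3 to 19 mm above the bed, with a rounded end 111 mm from the pivot axis.
- cam_lever (a joint): Lever angle (rad), 0 wide open to 1.75. At 0 the handle points 160 deg anticlockwise from board x, seen from above (to the near side, a little left); it closes anticlockwise: push the handle's left side, its end goes to the right and then away. The disc meets the seated block at about 1.1, tight by 1.4. About 2 N at the handle moves it; it stays where left.
- ply_offcut: Small upright plywood offcut, about 50 x 30 mm and 44 mm high, loose on the bench right of the board; to be left alone.
- tape_roll: Small roll of masking tape, 55 mm across and 20 mm high, loose on the bench left of the board; to be left alone.
- pin_pattern: Small resin pattern with an upright pin, about 55 mm long and 28 mm high, loose on the bench right of the board; to be left alone.
Not all that is in view belongs to the job. There is more than one size of the beech_block; the one meant has the size given above.

How it is judged:
By the outcome, as a careful person would: the job done as asked, in the order asked, and still so for the second after the job is handed in, with the robot touching nothing.
It also fails if it takes over 64 s, if anything falls off the work surface, if the arm or the gripper's body presses on something with over 40 N, if the wrist force passes 120 N, or if a joint passes its speed limit or range.

ROBOT

A 6-joint arm with a two-finger parallel gripper is mounted at the origin on a cart in front of the work surface, level with it; the furniture and walls round the work are solid. World frame = base frame: x ahead of the robot, y to its left, z up, the work surface at z = 0. Lengths are in mm, angles in rad, forces in N, time in s.
With the tool pointing down it reaches from about 350 to 975 mm from the base axis. Payload 7.1 kg.
Tool frame: the origin (TCP) lies at the very end of the fingers, on their centre line; the grasp point (between the pads) lies 19 mm behind it; y points along the fingers, x is the direction in which the jaws open and shut, and the axes are right-handed (so a half turn about y gives the same grasp; the last joint's range is limited). The gripper opens to 88 mm and grips with 3 to 60 N. Pads are 20 mm wide; open, the fingers measure 115 mm over their backs; the gripper's body (75 mm by 178 mm) begins 61 mm behind the grasp point.
Start: joints at [-1.21, 0.423, 1.63, -0, 1.089, -0.019], TCP at [231.725, -580.438, 222.675] pointing down, gripper open.
Joint ranges: [-3, 3], [-0.9, 2.11], [0.09, 2.58], [-1.31, 4.45], [0.11, 2.69], [-2.54, 2.54]. Speed limits (rad/s): [2.39, 2.39, 3.01, 3.14, 3.14, 3.14].

INTERFACE

Orientations are given as a rotation vector (axis times angle).
In Python, from workcell import ctrl gives the robot as it stands. The module is installed in compiled form; this text tells all that it offers.
- The arm moves only by the tool jog_arm, never from a script. Its argument "steps" is a list of rows, each an object with "turn": the turn, a rotation vector about the world's x, y, z scaled (see below), a list of three; "dp": the shift along the world's x, y, z scaled (see below), a list of three; "claw": the opening, from 0 (shut) to 1 (fully open). In form: [{"turn": [wx, wy, wz], "dp": [x, y, z], "claw": claw}, ...]. A call has 1 to 12 rows; each row is the pose to reach, as a shift and turn from the pose measured when the call began, turning the shorter way round; what a row does not reach only later rows make up. The controller multiplies each number of a shift by 80 mm and each number of a turn by pi rad. A row lasts 1/12 s, in which the tool goes at most 41.7 mm and 7.16 degrees, less where a joint would pass 70% of its speed; a pose out of reach is approached as far as the arm can. A call with a number of a shift or a turn outside -1 to 1 is refused whole. A call with a gripper value outside its range is refused whole. The fingers move at their own pace and stop on an object; the grip force is fixed at half the most. Time passes only in rows, so rows that repeat a pose let the fingers close. It gives the time, the measured TCP pose, the force and the opening at its end, in the units of the state.
- ctrl.get_obs(): the state, without advancing time (a new reading comes with each control period).
- ctrl.get_image(name): name is "scene" or "top" or "wrist"; returns a dict with "img" (400x640x3 uint8, red, green, blue), "range_z" (400x640 float32, mm along the optical axis (not along the pixel's ray), 0 where there is no reading), "fovy" (degrees; the focal length in pixels is half the picture's height over the tangent of half this angle, whatever the lens; pixels are square), "cx", "cy" (the principal point, pixels), "camera_from_world" (4x4, takes a point from world to camera coordinates); the wrist camera has in their place "hand_eye" (4x4, takes a point from camera to tool coordinates, whose origin is the TCP and whose axes are the tool frame's). Camera axes: x right, y down, z forward; pixel columns grow to the right and rows downward; lengths in mm; the calibration is good to about 2 mm. A picture is of the moment at which its call begins: read the wrist's pose just before it.
- ctrl.close_job(): hands the job in, once; it reports no verdict.
The state is a dict: "t": time; "qpos": joint angles; "qvel": joint speeds; "joint_torque": joint torques, N m; "ee_pos": TCP position; "orientation": TCP orientation; "ft_force": force on the tool from outside, world axes, zero at the start; "moment": the same for the moment, N m; "width": finger opening in mm.
Only numpy, scipy, OpenCV 4.12 (cv2) and the standard library are available. Lean on these libraries where they do the work, as an engineer would, in place of code of your own. Each camera call takes 0.05 s, during which the arm holds its last target.

## Working session

There is one attempt and no reset: what is moved stays moved. The work goes in short steps, Python scripts to look and compute and a tool call to move; the robot and the scene stay as the last step left them, time stands still between calls to the robot, and variables do not carry over. Pictures are saved under pics/ and viewed, and the job is handed in when it is done.

Besides the shell and the picture viewer there is one more tool, called after ">>>" in YAML: its name, and indented under it one key for each argument. jog_arm: Moves the arm, as the interface text tells. Its arguments: {"type":"object","properties":{"steps":{"type":"array","items":{"type":"object","properties":{"turn":{"type":"array","items":{"type":"number"}},"dp":{"type":"array","items":{"type":"number"}},"claw":{"type":"number"}}}}},"required":["steps"]}

```bash
mkdir -p pics; cat > h.py <<'E'
import numpy as np, cv2
from scipy.spatial.transform import Rotation as R
from workcell import ctrl
def save(name,fn):
    d=ctrl.get_image(name); cv2.imwrite('pics/'+fn,cv2.cvtColor(d['img'],cv2.COLOR_RGB2BGR)); np.savez('pics/'+fn[:-4]+'.npz',**d); return d
def w2c(d):
    if 'camera_from_world' in d: return np.array(d['camera_from_world'])
def f(d): return 200/np.tan(np.radians(float(d['fovy']))/2)
def pts(d,c2w=None):
    if c2w is None: c2w=np.linalg.inv(w2c(d))
    z=d['range_z']; v,u=np.mgrid[0:400,0:640]; F=f(d)
    P=np.stack([(u-d['cx'])/F*z,(v-d['cy'])/F*z,z,np.ones_like(z)],-1)
    W=P@c2w.T; W=W[...,:3]; W[z==0]=np.nan; return W
def proj(d,p):
    p=np.atleast_2d(p); c=(np.c_[p,np.ones(len(p))]@w2c(d).T)[:,:3]; return c[:,:2]/c[:,2:]*f(d)+[float(d['cx']),float(d['cy'])]
E
python3 - <<'E'
from h import *
o=ctrl.get_obs(); print(o)
for n in ['scene','top']:
    d=save(n,n+'1.png'); print(n,d['fovy'],d['cx'],d['cy'],np.linalg.inv(w2c(d))[:3].round(2))
E
```

```text
{'t': 0.0, 'qpos': array([-1.20998332e+00,  4.23817578e-01,  1.63066136e+00,  2.05144339e-05,
        1.08862210e+00, -1.89939417e-02]), 'qvel': array([-9.84506714e-04,  9.19504766e-04, -3.46615482e-04,  4.47695607e-04,
        9.40907820e-04, -8.58383926e-05]), 'joint_torque': array([-1.48037168e-03, -5.44623899e+01, -2.73662657e+01,  6.41891523e-02,
        2.26791442e-02, -9.76007618e-05]), 'ee_pos': array([ 231.55274727, -579.93529631,  221.92748436]), 'orientation': array([-1.36436817,  0.92592927, -0.92391433]), 'ft_force': array([-0.41252814, -1.20095941,  0.07718193]), 'moment': array([-0.03379828,  0.03097125,  0.02077385]), 'width': 87.69139247157695}
scene 45.119292124333334 318.68357286692793 207.54744771049846 [[-7.2000e-01 -5.1000e-01  4.7000e-01  6.0810e+01]
 [-6.9000e-01  5.2000e-01 -5.0000e-01  5.8626e+02]
 [ 1.0000e-02 -6.8000e-01 -7.3000e-01  8.6909e+02]]
top 43.246815247590014 327.2595448150333 188.2062271142866 [[ 2.00000e-02 -9.90000e-01  1.10000e-01  4.86070e+02]
 [-1.00000e+00 -2.00000e-02 -0.00000e+00  2.88300e+01]
 [ 1.00000e-02 -1.10000e-01 -9.90000e-01  1.15718e+03]]
```

View pics/top1.png

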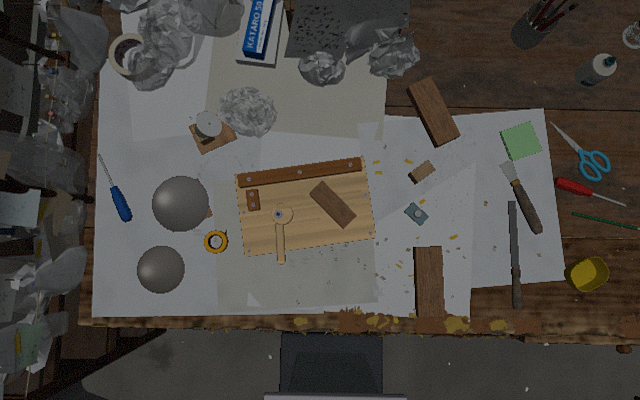

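View pics/scene1.png

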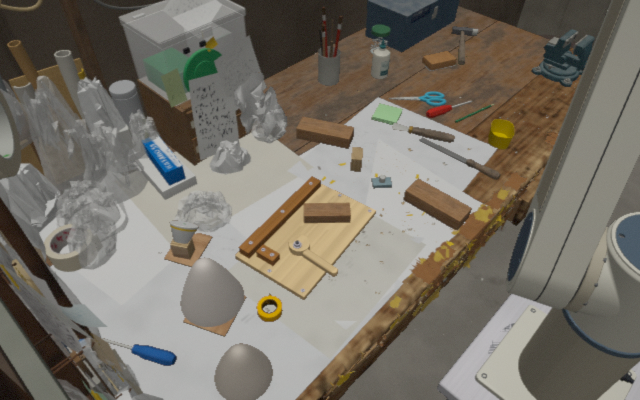

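The top picture shows the board at about (305,207), with a brown block on it at (333,204). Larger brown blocks lie off the board at (433,110) and (429,280). The small offcut is at (422,171), the pin pattern at (416,213) and the tape at (216,241). Next I'll measure the candidates and look closer.

```bash
python3 - <<'E'
from h import *
d=dict(np.load('pics/top1.npz')); W=pts(d)
img=cv2.imread('pics/top1.png')
c=img[140:280,220:400]; cv2.imwrite('pics/crop1.png',cv2.resize(c,None,fx=4.4,fy=4.2,interpolation=cv2.INTER_CUBIC))
Z=W[...,2]
for n,(u,v) in dict(b1=(333,204),b2=(433,110),b3=(429,280),bed=(345,240),bed2=(290,180),fence=(300,172),stop=(252,200),table=(300,290),table2=(400,240),lev=(281,240),off=(422,171),pin=(416,213),tape=(208,241)).items(): print(n,W[v,u].round(1))
# block segmentation by height 33..50 within crop
hsv=cv2.cvtColor(img,cv2.COLOR_BGR2HSV)
for nm,(x0,x1,y0,y1),lo,hi in [('b1',(305,360,175,232),30,52),('b2',(400,465,70,150),10,60),('b3',(405,450,240,320),10,60),('board',(225,385,150,262),8,25),('fence',(225,370,150,190),30,46)]:
    m=np.zeros(Z.shape,np.uint8); s=(Z>lo)&(Z<hi); m[y0:y1,x0:x1]=s[y0:y1,x0:x1]
    P=W[m>0]; print(nm,len(P),P.mean(0).round(1),'z',np.percentile(P[:,2],[5,50,95]).round(1),cv2.minAreaRect(P[:,:2].astype(np.float32)))
E
```

```text
b1 [573.3  11.6  38.6]
b2 [ 791.9 -211.9   37.7]
b3 [ 410.3 -202.3   34.6]
bed [494.4 -17.3  11.6]
bed2 [625.7 108.9  34.5]
fence [643.9  86.8  36.6]
stop [579.1 192.4  34.6]
table [380.4  82.    0.8]
table2 [ 496.8 -143.7   -2. ]
lev [491.5 125.1  35.3]
off [ 650.3 -185.3   44.9]
pin [ 557.6 -175.5   24.8]
tape [486.3 288.9  23.5]
b1 992 [574.8  14.4  40. ] z [35.7 40.2 43.6] ((585.6563720703125, 22.054168701171875), (147.18222045898438, 56.54595184326172), 36.46989440917969)
b2 1941 [ 790.4 -211.7   34.4] z [20.2 35.7 39.4] ((810.2658081054688, -205.33157348632812), (196.3195343017578, 62.105369567871094), 27.127582550048828)
b3 2034 [ 406.5 -202.1   34.7] z [27.3 35.4 38.8] ((404.84918212890625, -206.83642578125), (158.1530303955078, 69.09300994873047), 3.903005361557007)
board 7502 [553.4  73.8  14.3] z [10.6 14.2 18. ] ((565.8841552734375, 86.2643814086914), (229.33705139160156, 340.6361999511719), 2.695974588394165)
fence 1758 [642.2  85.7  36.5] z [32.6 36.5 40.5] ((627.778076171875, 85.61431121826172), (63.851715087890625, 279.30718994140625), 9.23999309539795)
```

View pics/crop1.png

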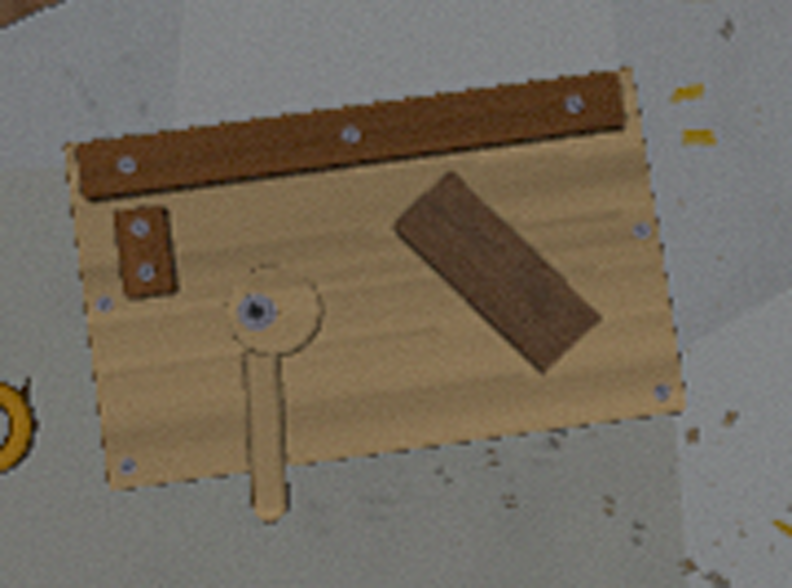

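```bash
cat >> h.py <<'E'
def ray(d,uv,z,c2w=None):
    if c2w is None: c2w=np.linalg.inv(w2c(d))
    uv=np.atleast_2d(uv).astype(float); F=f(d); r=np.c_[(uv[:,0]-d['cx'])/F,(uv[:,1]-d['cy'])/F,np.ones(len(uv))]@c2w[:3,:3].T
    o=c2w[:3,3]; return o+r*((z-o[2])/r[:,2])[:,None]
def rigid(A,B):
    A=np.array(A,float);B=np.array(B,float)[:,:2];a=A.mean(0);b=B.mean(0)
    U,S,V=np.linalg.svd((A-a).T@(B-b)); M=V.T@U.T; th=np.arctan2(M[1,0],M[0,0])
    t=b-M@a; return th,t,np.linalg.norm((A@M.T+t)-B,axis=1)
E
python3 - <<'E'
from h import *
d=dict(np.load('pics/top1.npz'))
c=lambda a: np.array(a)/[4.4,4.2]+[220,140]-.5
B=ray(d,c([(66,143),(632,68),(685,410),(110,488)]),15)
th,t,e=rigid([(90,150),(90,-150),(-100,-150),(-100,150)],B); print('board',np.degrees(th),t,e)
K=ray(d,c([(395,228),(452,172),(603,318),(545,373)]),41)
print(K.round(1)); k,tk,e=rigid([(-21,55),(21,55),(21,-55),(-21,-55)],K); print('block',np.degrees(k),tk,e)
M=np.array([[np.cos(th),-np.sin(th)],[np.sin(th),np.cos(th)]])
print('block in board',(tk-t)@M,np.degrees(k-th), ((K[:,:2]-t)@M).round(1))
L=ray(d,c([(256,310)]),48); print('pivot',((L[:,:2]-t)@M).round(1))
L=ray(d,c([(267,522)]),34); print('tip',((L[:,:2]-t)@M).round(1))
for p in [(55,0),(23,100),(34,45),(-17,60)]: print(p,(M@p+t).round(1))
E
```

```text
board 9.087246348210755 [576.23597124  76.74410161] [2.05972484 1.7551909  2.20726004 1.92405958]
[[594.8  64.8  41. ]
 [625.2  36.6  41. ]
 [549.2 -40.9  41. ]
 [519.7 -12.2  41. ]]
block -44.27640786936826 [572.25299269  12.07777204] [1.55747507 0.49730497 1.11547418 1.04706958]
block in board [-14.14627646 -63.22563689] -53.36365421757902 [[  16.5  -14.8]
 [  42.   -47.4]
 [ -45.3 -111.9]
 [ -69.8  -78.9]]
pivot [[-17.3  59.7]]
tip [[-127.4   69.8]]
(55, 0) [630.5  85.4]
(23, 100) [583.2 179.1]
(34, 45) [602.7 126.5]
(-17, 60) [550.  133.3]
```

```bash
python3 - <<'E'
from h import *
o=ctrl.get_obs(); M=R.from_rotvec(o['orientation']).as_matrix(); print(M.round(3)); print('jaw yaw',np.degrees(np.arctan2(M[1,0],M[0,0])))
d=dict(np.load('pics/top1.npz')); W=pts(d); Z=W[...,2]
for u,v in [(180,203),(160,270),(210,130),(250,110),(320,65),(260,30)]:
    w=W[v-25:v+25,u-25:u+25].reshape(-1,3); i=np.nanargmax(w[:,2]); print((u,v),w[i].round())
print('max z in region', np.nanmax(Z[150:320,225:480]))
d=save('wrist','w1.png'); print(d['hand_eye'].round(3),d['fovy'],d['cx'],d['cy'])
E
```

```text
[[ 0.371 -0.001  0.929]
 [-0.929  0.001  0.371]
 [-0.001 -1.     0.   ]]
jaw yaw -68.23706905848147
(180, 203) [563. 352. 167.]
(160, 270) [422. 390. 100.]
(210, 130) [728. 304.  98.]
(250, 110) [797. 223.  87.]
(320, 65) [897.  -3. 173.]
(260, 30) [914. 202.  82.]
max z in region 50.41959409273977
[[ 1.00000e+00 -0.00000e+00  1.00000e-03  1.19100e+00]
 [-1.00000e-03 -2.41000e-01  9.71000e-01 -1.62373e+02]
 [ 0.00000e+00 -9.71000e-01 -2.41000e-01  6.52600e+01]
 [ 0.00000e+00  0.00000e+00  0.00000e+00  1.00000e+00]] 58.907007820137125 314.6717287065031 201.64866706784028
```

View pics/w1.png

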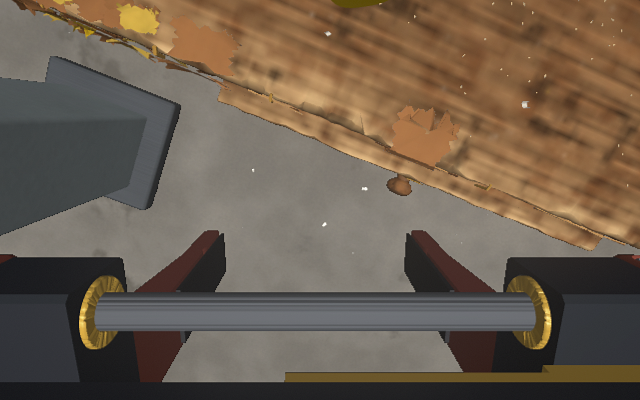

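>>> jog_arm:
  steps:
    - {"dp": [0.48, 0.95, 0], "turn": [0, 0, 0.034], "claw": 0}
    - {"dp": [0.48, 0.95, 0], "turn": [0, 0, 0.034], "claw": 0}
    - {"dp": [0.48, 0.95, 0], "turn": [0, 0, 0.034], "claw": 0}

```text
t: 0.4
ee_pos: [271.1, -498.6, 221.1]
orientation: [-1.397, 0.845, -0.838]
ft_force: [-0.4, 0.2, -0.1]
width: 71.1
```

>>> jog_arm:
  steps:
    - {"dp": [0.48, 0.95, 0], "turn": [0, 0, 0.034], "claw": 0}
    - {"dp": [0.48, 0.95, 0], "turn": [0, 0, 0.034], "claw": 0}
    - {"dp": [0.48, 0.95, 0], "turn": [0, 0, 0.034], "claw": 0}

```text
t: 0.65
ee_pos: [310.4, -417.8, 220.4]
orientation: [-1.428, 0.764, -0.753]
ft_force: [-0.3, 0.8, -0.6]
width: 51.4
```

>>> jog_arm:
  steps:
    - {"dp": [0.48, 0.95, 0], "turn": [0, 0, 0.034], "claw": 0}
    - {"dp": [0.48, 0.95, 0], "turn": [0, 0, 0.034], "claw": 0}
    - {"dp": [0.48, 0.95, 0], "turn": [0, 0, 0.034], "claw": 0}

```text
t: 0.9
ee_pos: [349.7, -337.7, 220.1]
orientation: [-1.455, 0.681, -0.667]
ft_force: [0.2, 0.2, -0.3]
width: 31.1
```

>>> jog_arm:
  steps:
    - {"dp": [0.48, 0.95, 0], "turn": [0, 0, 0.034], "claw": 0}
    - {"dp": [0.48, 0.95, 0], "turn": [0, 0, 0.034], "claw": 0}
    - {"dp": [0.48, 0.95, 0], "turn": [0, 0, 0.034], "claw": 0}

```text
t: 1.15
ee_pos: [389.4, -258.0, 220.0]
orientation: [-1.48, 0.597, -0.582]
ft_force: [-0.1, -0.6, -0.4]
width: 11.2
```

>>> jog_arm:
  steps:
    - {"dp": [0.37, 0.87, 0], "turn": [0, 0, 0], "claw": 0}
    - {"dp": [0.37, 0.87, 0], "turn": [0, 0, 0], "claw": 0}
    - {"dp": [0.37, 0.87, 0], "turn": [0, 0, 0], "claw": 0}

```text
t: 1.4
ee_pos: [420.5, -184.8, 220.0]
orientation: [-1.48, 0.595, -0.579]
ft_force: [-0.4, -0.2, 0.6]
width: 0.5
```

>>> jog_arm:
  steps:
    - {"dp": [0.37, 0.87, 0], "turn": [0, 0, 0], "claw": 0}
    - {"dp": [0.37, 0.87, 0], "turn": [0, 0, 0], "claw": 0}
    - {"dp": [0.37, 0.87, 0], "turn": [0, 0, 0], "claw": 0}

```text
t: 1.65
ee_pos: [452.1, -112.1, 220.2]
orientation: [-1.479, 0.592, -0.578]
ft_force: [-0.9, 0.1, 1.1]
width: 0.5
```

>>> jog_arm:
  steps:
    - {"dp": [0.37, 0.87, 0], "turn": [0, 0, 0], "claw": 0}
    - {"dp": [0.37, 0.87, 0], "turn": [0, 0, 0], "claw": 0}
    - {"dp": [0.37, 0.87, 0], "turn": [0, 0, 0], "claw": 0}

```text
t: 1.9
ee_pos: [484.0, -39.7, 220.6]
orientation: [-1.478, 0.588, -0.577]
ft_force: [-0.4, -0.1, 0.6]
width: 0.2
```

>>> jog_arm:
  steps:
    - {"dp": [0.37, 0.85, 0], "turn": [0, 0, 0], "claw": 0}
    - {"dp": [0.37, 0.85, 0], "turn": [0, 0, 0], "claw": 0}
    - {"dp": [0.37, 0.85, 0], "turn": [0, 0, 0], "claw": 0}
    - {"dp": [0.37, 0.85, 0], "turn": [0, 0, 0], "claw": 0}

```text
t: 2.23
ee_pos: [514.2, 28.3, 220.3]
orientation: [-1.479, 0.587, -0.575]
ft_force: [-0.3, -0.8, -0.5]
width: 0.2
```

```bash
cat >> h.py <<'E'
def wrist(fn):
    o=ctrl.get_obs(); T=np.eye(4); T[:3,:3]=R.from_rotvec(o['orientation']).as_matrix(); T[:3,3]=o['ee_pos']
    d=save('wrist',fn); d['c2w']=T@d['hand_eye']; d['camera_from_world']=np.linalg.inv(d['c2w']); np.savez('pics/'+fn[:-4]+'.npz',**d)
    print(o['t'],o['ee_pos'].round(1),'yaw',np.degrees(np.arctan2(T[1,0],T[0,0])).round(2),o['width'].round(1),o['ft_force'].round(1)); return d
E
python3 -c "
from h import *
wrist('w2.png')"
```

```text
Traceback (most recent call last):
  File "h.py", line 27, in wrist
    print(o['t'],o['ee_pos'].round(1),'yaw',np.degrees(np.arctan2(T[1,0],T[0,0])).round(2),o['width'].round(1),o['ft_force'].round(1)); return d
                                                                                           ^^^^^^^^^^^^^^^^
AttributeError: 'float' object has no attribute 'round'
```

View pics/w2.png

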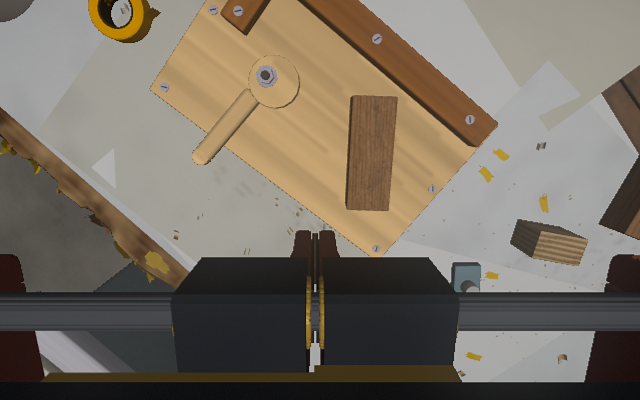

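```bash
sed -i "s/o\['width'\].round(1)/round(o['width'],1)/" h.py; python3 - <<'E'
from h import *
i=cv2.imread('pics/w2.png'); cv2.imwrite('pics/c2.png',cv2.resize(i[80:220,330:410],None,fx=4,fy=4,interpolation=cv2.INTER_CUBIC))
cv2.imwrite('pics/c3.png',cv2.resize(i[0:260,140:510],None,fx=2,fy=2,interpolation=cv2.INTER_CUBIC))
E
```

```text
(no output)
```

View pics/c2.png

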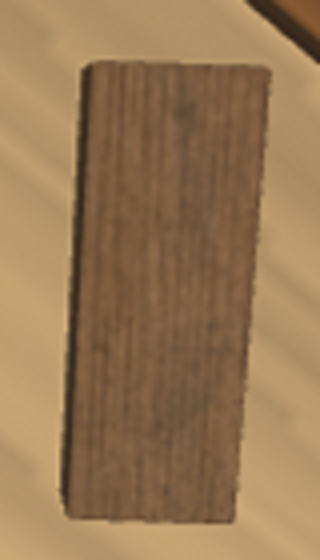

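View pics/c3.png

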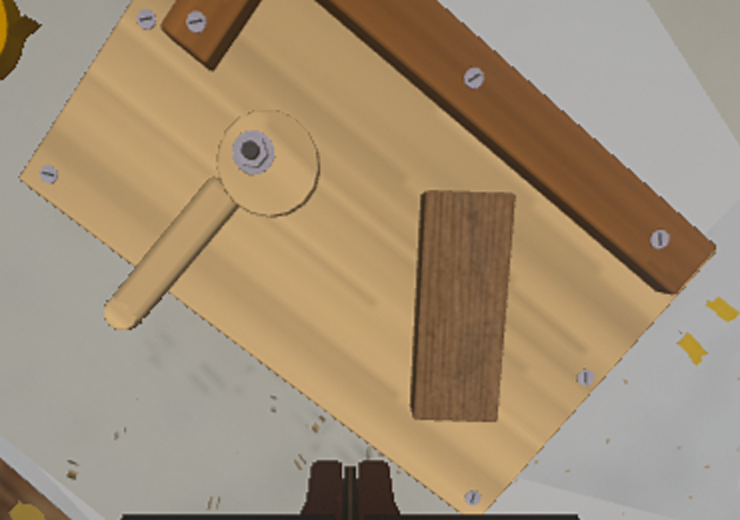

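```bash
python3 - <<'E'
from h import *
d=dict(np.load('pics/w2.npz'))
try: d['camera_from_world']
except KeyError: pass
o=ctrl.get_obs(); T=np.eye(4); T[:3,:3]=R.from_rotvec(o['orientation']).as_matrix(); T[:3,3]=o['ee_pos']; d['camera_from_world']=np.linalg.inv(T@d['hand_eye'])
print(o['ee_pos'],np.degrees(np.arctan2(T[1,0],T[0,0])))
c=lambda a: np.array(a)/2+[140,0]-.25
Bp=[(20,178,15),(478,514,15),(250,149,48),(212,68,35)]
Bm=[(-100,150),(-100,-150),(-17,60),(0,100)]
B=np.vstack([ray(d,c([p[:2]]),p[2]) for p in Bp])
th,t,e=rigid(Bm,B); print('board',np.degrees(th),t,e)
K=ray(d,np.array([(92,62),(271,67),(235,521),(70,517)])/4+[330,80]-.4,41)
k,tk,e=rigid([(-21,55),(21,55),(21,-55),(-21,-55)],K); print('block',np.degrees(k),tk,e)
M=np.array([[np.cos(th),-np.sin(th)],[np.sin(th),np.cos(th)]])
print('block in board',(tk-t)@M,np.degrees(k-th))
L=ray(d,c([(125,325),(168,290)]),34); print('tip',((L[:,:2]-t)@M).round(1))
F=ray(d,c([(321,5),(660,283)]),15); print('fence foot',((F[:,:2]-t)@M).round(1))
E
```

```text
[513.5147504   27.52136603 220.21419426] -42.72233337368151
board 9.958181786669728 [577.08668382  76.28253136] [0.80948264 4.60842204 1.7026755  3.73654333]
block -44.23126438322938 [571.89229527  11.66913803] [0.68788491 0.70989358 0.84976798 0.69675399]
block in board [-16.28968348 -62.74168058] -54.18944616989911
tip [[-123.5   64. ]
 [ -96.3   56.6]]
fence foot [[  53.9   76.6]
 [  55.5 -138.7]]
```

The block meant is the one on the board, at (371,153) in the wrist view, measuring 110 x 42. Next I lower the shut fingers beside its trailing end on the near-left side.

>>> jog_arm:
  steps:
    - {"dp": [-0.016, -0.13, -0.5], "turn": [0, 0, -0.0085], "claw": 0}
    - {"dp": [-0.016, -0.13, -0.95], "turn": [0, 0, -0.0085], "claw": 0}
    - {"dp": [-0.016, -0.13, -0.95], "turn": [0, 0, -0.0085], "claw": 0}

```text
t: 2.53
ee_pos: [507.4, 15.0, 139.0]
orientation: [-1.477, 0.619, -0.591]
ft_force: [-2.0, -0.4, -0.9]
width: 0.5
```

>>> jog_arm:
  steps:
    - {"dp": [0, 0, -0.45], "turn": [0, 0, 0], "claw": 0}
    - {"dp": [0, 0, -0.7], "turn": [0, 0, 0], "claw": 0}
    - {"dp": [0, 0, -0.8], "turn": [0, 0, 0], "claw": 0}
    - {"dp": [0, 0, -0.8], "turn": [0, 0, 0], "claw": 0}

```text
t: 2.87
ee_pos: [506.6, 14.1, 74.5]
orientation: [-1.478, 0.621, -0.59]
ft_force: [-0.4, -0.1, -0.9]
width: 1.0
```

```bash
python3 -c "
from h import *
wrist('w3.png')"
```

```text
2.8667 [506.6  14.1  74.5] yaw -44.44 1.0 [-0.4 -0.1 -0.9]
```

View pics/w3.png

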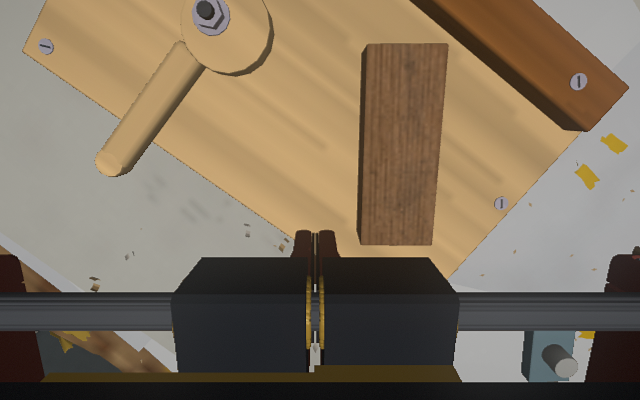

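>>> jog_arm:
  steps:
    - {"dp": [0.04, 0.03, -0.35], "turn": [0, 0, 0], "claw": 0}
    - {"dp": [0.04, 0.03, -0.6], "turn": [0, 0, 0], "claw": 0}
    - {"dp": [0.04, 0.03, -0.68], "turn": [0, 0, 0], "claw": 0}
    - {"dp": [0.04, 0.03, -0.68], "turn": [0, 0, 0], "claw": 0}

```text
t: 3.25
ee_pos: [510.9, 16.5, 21.6]
orientation: [-1.477, 0.62, -0.591]
ft_force: [-0.4, -0.6, 0.3]
width: 0.3
```

```bash
python3 - <<'E'
from h import *
o=ctrl.get_obs(); M=R.from_rotvec(o['orientation']).as_matrix(); print(o['ee_pos'],M.round(3),np.degrees(np.arctan2(M[1,0],M[0,0])))
tk=np.array([572,11.8]); k=np.radians(-44.25); B=np.array([[np.cos(k),-np.sin(k)],[np.sin(k),np.cos(k)]])
print('tcp in block',(o['ee_pos'][:2]-tk)@B)
# path
piv=tk+B@[0,30]; c0=np.array([-21-13.5,-38-30])
for a in range(0,55,6):
    q=np.radians(-44.25+a); Q=np.array([[np.cos(q),-np.sin(q)],[np.sin(q),np.cos(q)]]); p=piv+Q@c0; print(a,p.round(1),((p-o['ee_pos'][:2])/80).round(3),round(a/180,4), 'centre',(piv+Q@[0,-30]).round(1))
E
```

```text
[510.86109985  16.52635553  21.62945309] [[ 0.714 -0.014  0.7  ]
 [-0.7    0.013  0.714]
 [-0.019 -1.    -0.   ]] -44.43780922071479
tcp in block [-47.09191879 -39.2766436 ]
0 [520.8   8.7] [ 0.124 -0.098] 0.0 centre [572.   11.8]
6 [523.7   1.2] [ 0.161 -0.191] 0.0333 centre [574.4   9.7]
12 [527.5  -5.8] [ 0.208 -0.279] 0.0667 centre [576.9   7.9]
18 [531.9 -12.4] [ 0.263 -0.362] 0.1 centre [579.7   6.4]
24 [537.  -18.6] [ 0.327 -0.439] 0.1333 centre [582.6   5.1]
30 [542.8 -24.1] [ 0.399 -0.508] 0.1667 centre [585.5   4.2]
36 [549.  -29.1] [ 0.477 -0.57 ] 0.2 centre [588.6   3.6]
42 [555.8 -33.3] [ 0.562 -0.623] 0.2333 centre [591.8   3.3]
48 [563.  -36.8] [ 0.651 -0.667] 0.2667 centre [594.9   3.4]
54 [570.4 -39.6] [ 0.745 -0.701] 0.3 centre [598.    3.7]
```

>>> jog_arm:
  steps:
    - {"dp": [0.07, -0.05, -0.02], "turn": [0, 0, 0], "claw": 0}
    - {"dp": [0.12, -0.1, -0.02], "turn": [0, 0, 0], "claw": 0}
    - {"dp": [0.14, -0.145, -0.02], "turn": [0, 0, 0.017], "claw": 0}
    - {"dp": [0.16, -0.19, -0.02], "turn": [0, 0, 0.033], "claw": 0}
    - {"dp": [0.185, -0.235, -0.02], "turn": [0, 0, 0.05], "claw": 0}
    - {"dp": [0.21, -0.28, -0.02], "turn": [0, 0, 0.067], "claw": 0}
    - {"dp": [0.235, -0.32, -0.02], "turn": [0, 0, 0.083], "claw": 0}
    - {"dp": [0.263, -0.362, -0.02], "turn": [0, 0, 0.1], "claw": 0}
    - {"dp": [0.295, -0.4, -0.02], "turn": [0, 0, 0.117], "claw": 0}
    - {"dp": [0.327, -0.44, -0.02], "turn": [0, 0, 0.133], "claw": 0}
    - {"dp": [0.327, -0.44, -0.02], "turn": [0, 0, 0.133], "claw": 0}

```text
t: 4.17
ee_pos: [539.0, -19.6, 21.5]
orientation: [-1.549, 0.292, -0.267]
ft_force: [0.3, 0.1, -0.1]
width: 0.4
```

```bash
python3 -c "
from h import *
d=wrist('w4.png')
d=save('top','top2.png')
i=cv2.imread('pics/top2.png'); cv2.imwrite('pics/ct2.png',cv2.resize(i[140:280,220:400],None,fx=4.4,fy=4.2,interpolation=cv2.INTER_CUBIC))"
```

```text
4.1667 [539.  -19.6  21.5] yaw -20.43 0.4 [ 0.3  0.1 -0.1]
```

View pics/w4.png

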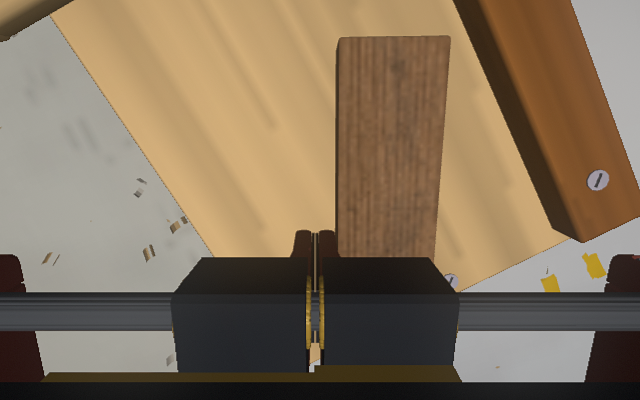

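View pics/ct2.png

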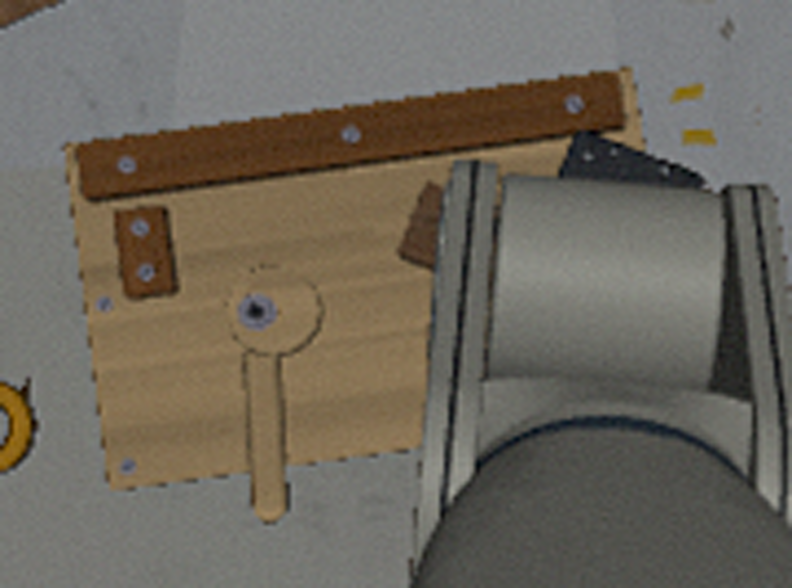

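>>> jog_arm:
  steps:
    - {"dp": [0.036, -0.035, 0], "turn": [0, 0, 0.017], "claw": 0}
    - {"dp": [0.073, -0.069, 0], "turn": [0, 0, 0.033], "claw": 0}
    - {"dp": [0.11, -0.1, 0], "turn": [0, 0, 0.05], "claw": 0}
    - {"dp": [0.15, -0.131, 0], "turn": [0, 0, 0.067], "claw": 0}
    - {"dp": [0.192, -0.158, 0], "turn": [0, 0, 0.083], "claw": 0}
    - {"dp": [0.235, -0.184, 0], "turn": [0, 0, 0.1], "claw": 0}
    - {"dp": [0.28, -0.207, 0], "turn": [0, 0, 0.117], "claw": 0}
    - {"dp": [0.325, -0.228, 0], "turn": [0, 0, 0.133], "claw": 0}
    - {"dp": [0.37, -0.247, 0], "turn": [0, 0, 0.15], "claw": 0}
    - {"dp": [0.41, -0.262, 0], "turn": [0, 0, 0.165], "claw": 0}
    - {"dp": [0.41, -0.262, 0], "turn": [0, 0, 0.165], "claw": 0}

```text
t: 5.18
ee_pos: [571.7, -40.2, 21.6]
orientation: [-1.569, -0.112, 0.137]
ft_force: [-0.4, -0.1, 0.8]
width: 0.7
```

```bash
python3 -c "
from h import *
d=wrist('w5.png')"
```

```text
5.1833 [571.7 -40.2  21.6] yaw 9.1 0.7 [-0.4 -0.1  0.8]
```

View pics/w5.png

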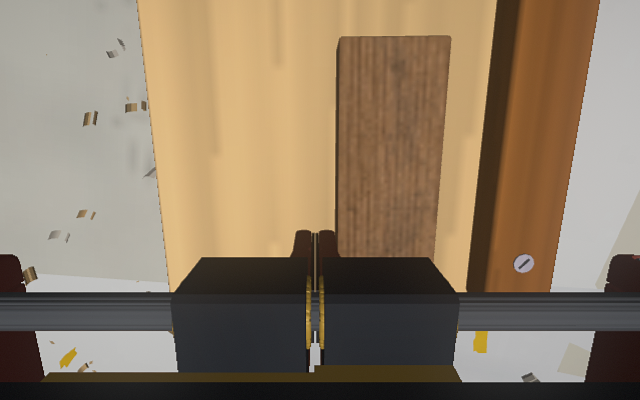

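>>> jog_arm:
  steps:
    - {"dp": [-0.1, -0.016, 0], "turn": [0, 0, 0], "claw": 0}
    - {"dp": [-0.14, 0.23, 0], "turn": [0, 0, 0], "claw": 0}
    - {"dp": [-0.175, 0.452, 0], "turn": [0, 0, 0], "claw": 0}
    - {"dp": [-0.175, 0.452, 0], "turn": [0, 0, 0], "claw": 0}
    - {"dp": [-0.09, 0.466, 0], "turn": [0, 0, 0], "claw": 0}
    - {"dp": [-0.04, 0.474, 0], "turn": [0, 0, 0], "claw": 0}
    - {"dp": [0.01, 0.482, 0], "turn": [0, 0, 0], "claw": 0}
    - {"dp": [0.06, 0.49, 0], "turn": [0, 0, 0], "claw": 0}
    - {"dp": [0.11, 0.5, 0], "turn": [0, 0, 0], "claw": 0}
    - {"dp": [0.15, 0.507, 0], "turn": [0, 0, 0], "claw": 0}
    - {"dp": [0.19, 0.512, 0], "turn": [0, 0, 0], "claw": 0}
    - {"dp": [0.19, 0.512, 0], "turn": [0, 0, 0], "claw": 0}

```text
t: 6.23
ee_pos: [587.5, 0.8, 21.5]
orientation: [-1.569, -0.111, 0.135]
ft_force: [0.3, 0.3, 0.2]
width: 0.5
```

```bash
python3 -c "
from h import *
d=wrist('w6.png')"
```

```text
6.2333 [587.5   0.8  21.5] yaw 8.95 0.5 [0.3 0.3 0.2]
```

View pics/w6.png

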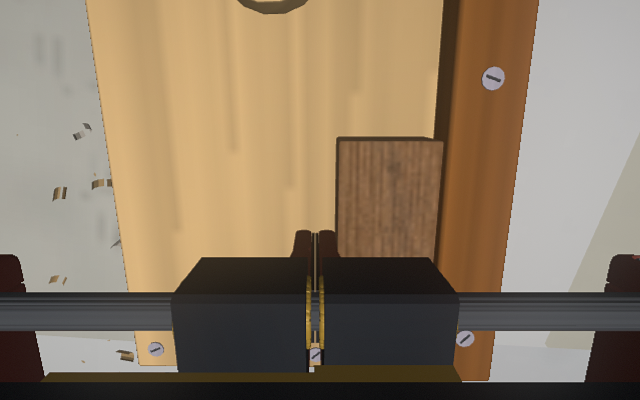

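>>> jog_arm:
  steps:
    - {"dp": [0.012, 0.002, 0], "turn": [0, 0, 0], "claw": 0}
    - {"dp": [0.025, 0.004, 0], "turn": [0, 0, 0], "claw": 0}
    - {"dp": [0.025, 0.004, 0], "turn": [0, 0, 0], "claw": 0}

```text
t: 6.53
ee_pos: [589.2, 1.2, 21.4]
orientation: [-1.569, -0.111, 0.135]
ft_force: [-0.2, -0.9, -0.6]
width: 0.4
```

>>> jog_arm:
  steps:
    - {"dp": [0.012, 0.002, 0], "turn": [0, 0, 0], "claw": 0}
    - {"dp": [0.02, 0.003, 0], "turn": [0, 0, 0], "claw": 0}
    - {"dp": [0.02, 0.003, 0], "turn": [0, 0, 0], "claw": 0}

```text
t: 6.78
ee_pos: [590.7, 1.4, 21.4]
orientation: [-1.569, -0.11, 0.135]
ft_force: [-1.3, -0.6, 0.2]
width: 0.6
```

>>> jog_arm:
  steps:
    - {"dp": [0.012, 0.002, 0], "turn": [0, 0, 0], "claw": 0}
    - {"dp": [0.012, 0.002, 0], "turn": [0, 0, 0], "claw": 0}

```text
t: 6.95
ee_pos: [590.7, 1.4, 21.3]
orientation: [-1.569, -0.109, 0.137]
ft_force: [-4.3, -1.5, 3.3]
width: 0.5
```

>>> jog_arm:
  steps:
    - {"dp": [0.015, 0.0025, 0], "turn": [0, 0, 0], "claw": 0}
    - {"dp": [0.015, 0.0025, 0], "turn": [0, 0, 0], "claw": 0}

```text
t: 7.12
ee_pos: [590.6, 1.5, 21.1]
orientation: [-1.569, -0.107, 0.139]
ft_force: [-5.7, -2.0, 5.6]
width: 0.4
```

```bash
python3 -c "
from h import *
d=wrist('w7.png')
i=cv2.imread('pics/w7.png'); cv2.imwrite('pics/c7.png',cv2.resize(i[60:270,300:520],None,fx=3,fy=2.8,interpolation=cv2.INTER_CUBIC))"
```

```text
7.1167 [590.6   1.5  21.1] yaw 8.98 0.4 [-5.7 -2.   5.6]
```

View pics/c7.png

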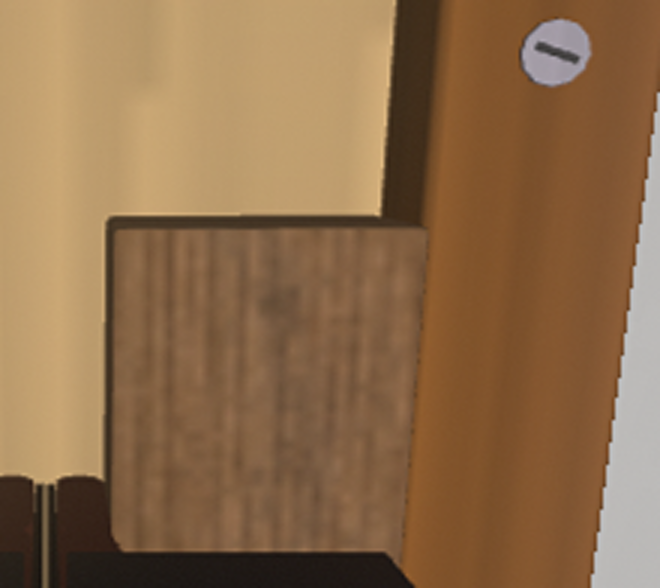

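```bash
python3 - <<'E'
from h import *
d=dict(np.load('pics/w7.npz'))
th=np.radians(9.3); M=np.array([[np.cos(th),-np.sin(th)],[np.sin(th),np.cos(th)]]); t=np.array([576.5,76.6])
K=ray(d,np.array([(112,228),(427,228)])/[3,2.8]+[300,60],41); print(K,(K[:,:2]-t)@M)
F=ray(d,np.array([(438,5),(412,490)])/[3,2.8]+[300,60],37); v=F[0]-F[1]; print('fence top edge yaw',np.degrees(np.arctan2(-v[0],v[1])),(F[:,:2]-t)@M)
K=ray(d,np.array([(112,228),(112,490),(427,228),(408,490)])/[3,2.8]+[300,60],41)
for a,b in ((0,1),(2,3)):
  v=K[a]-K[b]; print(np.degrees(np.arctan2(-v[0],v[1])))
print('tcp',(ctrl.get_obs()['ee_pos'][:2]-t)@M)
E
```

```text
[[591.73405036  55.75721901  41.        ]
 [632.65320194  62.29363779  41.        ]] [[ 11.66553663 -23.03069831]
 [ 53.10314553 -23.19288733]]
fence top edge yaw 11.055998870765421 [[ 53.37852507   6.85739776]
 [ 55.53880795 -63.60753092]]
9.874386043545325
10.053198479490312
tcp [  1.84657152 -76.41691041]
```

>>> jog_arm:
  steps:
    - {"dp": [-0.148, -0.024, 0], "turn": [0, 0, 0.002], "claw": 0}
    - {"dp": [-0.148, -0.024, 0], "turn": [0, 0, 0.002], "claw": 0}
    - {"dp": [-0.148, -0.024, 0.45], "turn": [0, 0, 0.002], "claw": 0}
    - {"dp": [-0.148, -0.024, 0.675], "turn": [0, 0, 0.002], "claw": 0}
    - {"dp": [-0.148, -0.024, 0.675], "turn": [0, 0, 0.002], "claw": 0}
    - {"dp": [0.1, -0.34, 0.675], "turn": [0, 0, 0.002], "claw": 0}
    - {"dp": [0.35, -0.65, 0.675], "turn": [0, 0, 0.002], "claw": 0}
    - {"dp": [0.554, -0.931, 0.675], "turn": [0, 0, 0.002], "claw": 0}
    - {"dp": [0.554, -0.931, 0.675], "turn": [0, 0, 0.002], "claw": 0}
    - {"dp": [0.554, -0.931, 0.675], "turn": [0, 0, 0.002], "claw": 0}

```text
t: 8.0
ee_pos: [635.6, -73.9, 74.4]
orientation: [-1.568, -0.11, 0.142]
ft_force: [-1.1, 0.2, -0.3]
width: 0.7
```

```bash
python3 -c "
from h import *
d=wrist('w8.png')
th=np.radians(9.3); M=np.array([[np.cos(th),-np.sin(th)],[np.sin(th),np.cos(th)]]); t=np.array([576.5,76.6])
print('tcp',(ctrl.get_obs()['ee_pos'][:2]-t)@M)"
```

```text
8.0 [635.6 -73.9  74.4] yaw 9.22 0.7 [-1.1  0.2 -0.3]
tcp [  33.15562243 -157.04637216]
```

View pics/w8.png

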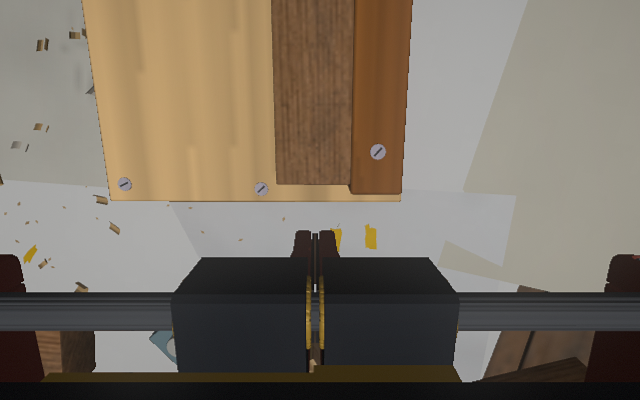

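>>> jog_arm:
  steps:
    - {"dp": [0, 0, -0.4], "turn": [0, 0, 0], "claw": 0}
    - {"dp": [0, 0, -0.665], "turn": [0, 0, 0], "claw": 0}
    - {"dp": [0, 0, -0.665], "turn": [0, 0, 0], "claw": 0}
    - {"dp": [-0.016, 0.1, -0.665], "turn": [0, 0, 0], "claw": 0}
    - {"dp": [-0.026, 0.16, -0.665], "turn": [0, 0, 0], "claw": 0}
    - {"dp": [-0.036, 0.22, -0.665], "turn": [0, 0, 0], "claw": 0}
    - {"dp": [-0.047, 0.29, -0.665], "turn": [0, 0, 0], "claw": 0}
    - {"dp": [-0.06, 0.37, -0.665], "turn": [0, 0, 0], "claw": 0}
    - {"dp": [-0.074, 0.45, -0.665], "turn": [0, 0, 0], "claw": 0}
    - {"dp": [-0.087, 0.53, -0.665], "turn": [0, 0, 0], "claw": 0}
    - {"dp": [-0.1, 0.61, -0.665], "turn": [0, 0, 0], "claw": 0}
    - {"dp": [-0.1, 0.61, -0.665], "turn": [0, 0, 0], "claw": 0}

```text
t: 9.05
ee_pos: [626.3, -22.8, 21.1]
orientation: [-1.567, -0.111, 0.145]
ft_force: [0.1, 0.7, 0.1]
width: 0.6
```

```bash
python3 -c "
from h import *
d=wrist('w9.png')
th=np.radians(9.3); M=np.array([[np.cos(th),-np.sin(th)],[np.sin(th),np.cos(th)]]); t=np.array([576.5,76.6])
print('tcp',(ctrl.get_obs()['ee_pos'][:2]-t)@M)"
```

```text
9.05 [626.3 -22.8  21.1] yaw 9.32 0.6 [0.1 0.7 0.1]
tcp [  33.03943119 -106.61524003]
```

View pics/w9.png

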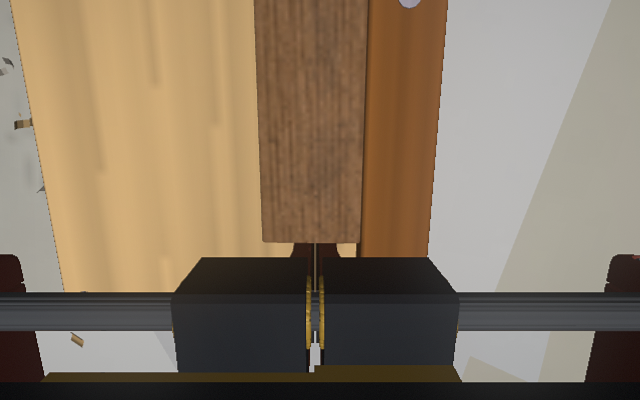

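>>> jog_arm:
  steps:
    - {"dp": [-0.013, 0.08, 0], "turn": [0, 0, 0], "claw": 0}
    - {"dp": [-0.026, 0.16, 0], "turn": [0, 0, 0], "claw": 0}
    - {"dp": [-0.039, 0.24, 0], "turn": [0, 0, 0], "claw": 0}
    - {"dp": [-0.053, 0.32, 0], "turn": [0, 0, 0], "claw": 0}
    - {"dp": [-0.066, 0.4, 0], "turn": [0, 0, 0], "claw": 0}
    - {"dp": [-0.079, 0.48, 0], "turn": [0, 0, 0], "claw": 0}
    - {"dp": [-0.092, 0.56, 0], "turn": [0, 0, 0], "claw": 0}
    - {"dp": [-0.105, 0.64, 0], "turn": [0, 0, 0], "claw": 0}
    - {"dp": [-0.118, 0.72, 0], "turn": [0, 0, 0], "claw": 0}
    - {"dp": [-0.131, 0.8, 0], "turn": [0, 0, 0], "claw": 0}
    - {"dp": [-0.145, 0.88, 0], "turn": [0, 0, 0], "claw": 0}
    - {"dp": [-0.15, 0.92, 0], "turn": [0, 0, 0], "claw": 0}

```text
t: 10.1
ee_pos: [614.0, 51.3, 21.0]
orientation: [-1.567, -0.111, 0.146]
ft_force: [-1.0, -0.5, 0.3]
width: 0.1
```

```bash
python3 -c "
from h import *
d=wrist('w10.png')
th=np.radians(9.3); M=np.array([[np.cos(th),-np.sin(th)],[np.sin(th),np.cos(th)]]); t=np.array([576.5,76.6])
print('tcp',(ctrl.get_obs()['ee_pos'][:2]-t)@M)"
```

```text
10.1 [614.   51.3  21. ] yaw 9.35 0.1 [-1.  -0.5  0.3]
tcp [ 32.98615992 -30.83237734]
```

View pics/w10.png

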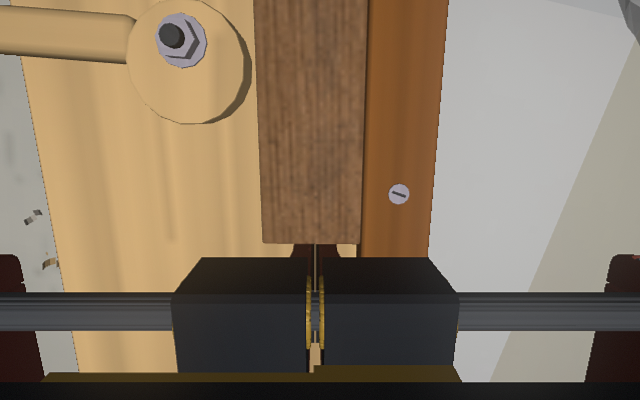

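>>> jog_arm:
  steps:
    - {"dp": [-0.01, 0.06, 0], "turn": [0, 0, 0], "claw": 0}
    - {"dp": [-0.018, 0.11, 0], "turn": [0, 0, 0], "claw": 0}
    - {"dp": [-0.018, 0.11, 0], "turn": [0, 0, 0], "claw": 0}

```text
t: 10.4
ee_pos: [612.4, 61.0, 20.9]
orientation: [-1.567, -0.111, 0.146]
ft_force: [0.7, -0.4, -0.2]
width: 0.1
```

>>> jog_arm:
  steps:
    - {"dp": [-0.003, 0.02, 0], "turn": [0, 0, 0], "claw": 0}
    - {"dp": [-0.003, 0.02, 0], "turn": [0, 0, 0], "claw": 0}

```text
t: 10.57
ee_pos: [612.2, 62.7, 20.9]
orientation: [-1.567, -0.111, 0.146]
ft_force: [0.0, -0.2, -0.2]
width: 0.9
```

>>> jog_arm:
  steps:
    - {"dp": [-0.003, 0.02, 0], "turn": [0, 0, 0], "claw": 0}
    - {"dp": [-0.003, 0.02, 0], "turn": [0, 0, 0], "claw": 0}

```text
t: 10.73
ee_pos: [612.2, 62.8, 21.0]
orientation: [-1.569, -0.112, 0.146]
ft_force: [0.6, -8.9, 0.1]
width: 0.8
```

>>> jog_arm:
  steps:
    - {"dp": [-0.002, 0.015, 0], "turn": [0, 0, 0], "claw": 0}
    - {"dp": [-0.002, 0.015, 0], "turn": [0, 0, 0], "claw": 0}

```text
t: 10.9
ee_pos: [612.2, 62.8, 21.0]
orientation: [-1.57, -0.112, 0.146]
ft_force: [1.1, -6.0, 0.7]
width: 0.1
```

>>> jog_arm:
  steps:
    - {"dp": [0.024, -0.148, 0], "turn": [0, 0, 0], "claw": 0}
    - {"dp": [0.024, -0.148, 0], "turn": [0, 0, 0], "claw": 0}
    - {"dp": [0.024, -0.148, 0.5], "turn": [0, 0, 0], "claw": 0}
    - {"dp": [-0.15, -0.17, 1.0], "turn": [0, 0, 0], "claw": 0}
    - {"dp": [-0.15, -0.17, 1.0], "turn": [0, 0, 0], "claw": 0}
    - {"dp": [-0.15, -0.17, 1.0], "turn": [0, 0, 0], "claw": 0}

```text
t: 11.4
ee_pos: [601.5, 49.1, 103.3]
orientation: [-1.57, -0.115, 0.142]
ft_force: [-0.1, -0.0, -1.3]
width: 0.2
```

```bash
python3 -c "
from h import *
d=wrist('w11.png')
th=np.radians(9.3); M=np.array([[np.cos(th),-np.sin(th)],[np.sin(th),np.cos(th)]]); t=np.array([576.5,76.6])
print('tcp',(ctrl.get_obs()['ee_pos'][:2]-t)@M)
i=cv2.imread('pics/w11.png'); cv2.imwrite('pics/c11.png',cv2.resize(i[0:260,60:460],None,fx=2,fy=2,interpolation=cv2.INTER_CUBIC))"
```

```text
11.4 [601.5  49.1 103.3] yaw 9.38 0.2 [-0.1 -0.  -1.3]
tcp [ 19.32503285 -31.08696634]
```

View pics/c11.png

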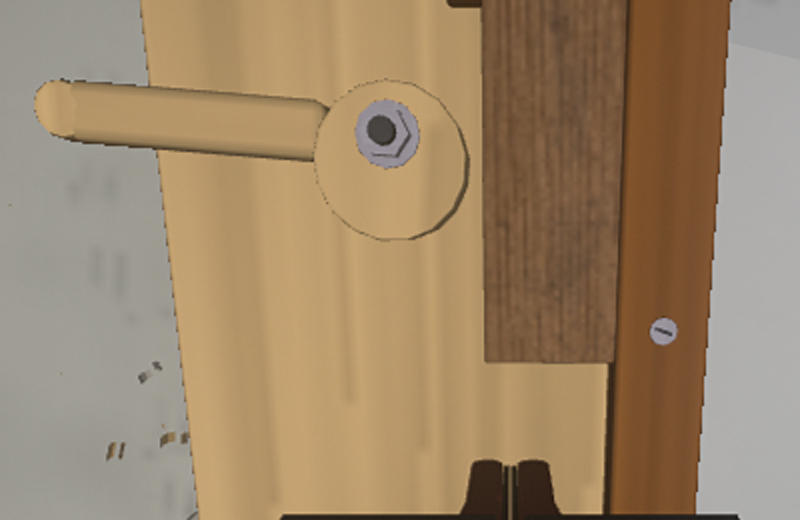

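>>> jog_arm:
  steps:
    - {"dp": [-0.449, 0.472, 0], "turn": [0, 0, 0], "claw": 0}
    - {"dp": [-0.449, 0.472, 0], "turn": [0, 0, 0], "claw": 0}
    - {"dp": [-0.449, 0.472, -0.5], "turn": [0, 0, 0], "claw": 0}
    - {"dp": [-0.449, 0.472, -1.0], "turn": [0, 0, 0], "claw": 0}
    - {"dp": [-0.449, 0.472, -1.0], "turn": [0, 0, 0], "claw": 0}
    - {"dp": [-0.4, 0.48, -1.0], "turn": [0, 0, 0], "claw": 0}
    - {"dp": [-0.35, 0.488, -1.0], "turn": [0, 0, 0], "claw": 0}
    - {"dp": [-0.325, 0.492, -1.0], "turn": [0, 0, 0], "claw": 0}
    - {"dp": [-0.325, 0.492, -1.0], "turn": [0, 0, 0], "claw": 0}

```text
t: 12.2
ee_pos: [575.2, 88.4, 21.8]
orientation: [-1.57, -0.113, 0.144]
ft_force: [-0.0, 0.5, -0.9]
width: 0.5
```

>>> jog_arm:
  steps:
    - {"dp": [0.02, 0.003, 0], "turn": [0, 0, 0], "claw": 0}
    - {"dp": [0.02, 0.003, 0], "turn": [0, 0, 0], "claw": 0}

```text
t: 12.37
ee_pos: [576.2, 88.6, 21.9]
orientation: [-1.57, -0.112, 0.145]
ft_force: [-2.4, 0.3, 0.4]
width: 0.4
```

>>> jog_arm:
  steps:
    - {"dp": [0.015, 0.0025, 0], "turn": [0, 0, 0], "claw": 0}
    - {"dp": [0.015, 0.0025, 0], "turn": [0, 0, 0], "claw": 0}

```text
t: 12.53
ee_pos: [576.3, 88.6, 21.9]
orientation: [-1.57, -0.11, 0.147]
ft_force: [-4.2, -0.4, 2.2]
width: 0.4
```

```bash
cat >>h.py <<'E'
th=np.radians(9.3); M=np.array([[np.cos(th),-np.sin(th)],[np.sin(th),np.cos(th)]]); t=np.array([576.5,76.6])
def st():
    o=ctrl.get_obs(); print('board',((o['ee_pos'][:2]-t)@M).round(2),o['ee_pos'].round(1),o['ft_force'].round(1),o['t'])
E
python3 -c "
from h import *
st()"
```

```text
board [ 1.7  11.87] [576.3  88.6  21.9] [-4.2 -0.4  2.2] 12.5333
```

```bash
python3 - <<'E'
from h import *
d=dict(np.load('pics/w11.npz'))
c=lambda a: np.array(a)/2+[60,0]-.25
for p,z in [((381,130),48),((36,108),34),((72,80),34),((318,99),34),((75,141),34),((312,160),34),((486,362),41),((614,362),41)]: print(p,((ray(d,c([p]),z)[:,:2]-t)@M).round(1))
E
```

```text
(381, 130) [[-18.   60.2]]
(36, 108) [[-127.1   68.3]]
(72, 80) [[-114.7   76.3]]
(318, 99) [[-39.6  70.8]]
(75, 141) [[-116.4   58.7]]
(312, 160) [[-42.6  53.1]]
(486, 362) [[11.6 -9.3]]
(614, 362) [[52.7 -9.1]]
```

>>> jog_arm:
  steps:
    - {"dp": [-0.148, -0.024, 0], "turn": [0, 0, 0], "claw": 0}
    - {"dp": [-0.148, -0.024, 0], "turn": [0, 0, 0], "claw": 0}
    - {"dp": [-0.148, -0.024, 0.5], "turn": [0, 0, 0], "claw": 0}
    - {"dp": [-0.148, -0.024, 0.95], "turn": [0, 0, 0], "claw": 0}
    - {"dp": [-0.148, -0.024, 0.95], "turn": [0, 0, 0], "claw": 0}

```text
t: 12.95
ee_pos: [569.4, 87.3, 103.9]
orientation: [-1.57, -0.119, 0.138]
ft_force: [1.9, -0.1, -0.7]
width: 0.4
```

```bash
python3 - <<'E'
from h import *
st(); o=ctrl.get_obs(); Rm=R.from_rotvec(o['orientation']).as_matrix(); yaw=np.degrees(np.arctan2(Rm[1,0],Rm[0,0])); print(yaw)
prev=None
def tcp(phi,off,rho=88):
    p=np.radians(phi); h=np.array([np.cos(p),np.sin(p)]); n=np.array([np.sin(p),-np.cos(p)]); return M@(np.array([-17.5,60])+rho*h+off*n)+t
s=tcp(175.7,32); print('start',s,((s-o['ee_pos'][:2])/80).round(3),(175.7-180+9.3-yaw)/180)
for phi in [175.7]+list(range(180,256,5)):
    p=tcp(phi,19); print(phi,round(np.radians(phi-160),2),p.round(1),((p-s)/80).round(3),round((phi-175.7)/180,3))
E
```

```text
board [-5.29 11.75] [569.4  87.3 103.9] [ 1.9 -0.1 -0.7] 12.95
9.3763895825226
start [459.0796785  157.19180109] [-1.379  0.873] -0.02431327545845895
175.7 0.27 [460.2 144.2] [ 0.014 -0.162] 0.0
180 0.35 [459.6 137.5] [ 0.007 -0.246] 0.024
185 0.44 [459.6 129.7] [ 0.006 -0.344] 0.052
190 0.52 [460.2 121.8] [ 0.014 -0.442] 0.079
195 0.61 [461.5 114.1] [ 0.03  -0.539] 0.107
200 0.7 [463.5 106.5] [ 0.055 -0.634] 0.135
205 0.79 [466.1  99.1] [ 0.088 -0.726] 0.163
210 0.87 [469.4  91.9] [ 0.129 -0.816] 0.191
215 0.96 [473.3  85.1] [ 0.178 -0.901] 0.218
220 1.05 [477.7  78.7] [ 0.233 -0.982] 0.246
225 1.13 [482.8  72.6] [ 0.296 -1.057] 0.274
230 1.22 [488.3  67. ] [ 0.365 -1.127] 0.302
235 1.31 [494.3  61.9] [ 0.44  -1.191] 0.329
240 1.4 [500.7  57.4] [ 0.52  -1.248] 0.357
245 1.48 [507.4  53.4] [ 0.604 -1.297] 0.385
250 1.57 [514.5  50. ] [ 0.693 -1.339] 0.413
255 1.66 [521.9  47.3] [ 0.785 -1.374] 0.441
```

>>> jog_arm:
  steps:
    - {"dp": [-0.69, 0.44, 0], "turn": [0, 0, -0.024], "claw": 0}
    - {"dp": [-0.69, 0.44, 0], "turn": [0, 0, -0.024], "claw": 0}
    - {"dp": [-0.69, 0.44, 0], "turn": [0, 0, -0.024], "claw": 0}

```text
t: 13.2
ee_pos: [511.6, 123.9, 104.3]
orientation: [-1.572, -0.06, 0.081]
ft_force: [0.1, 0.8, 0.3]
width: 0.6
```

>>> jog_arm:
  steps:
    - {"dp": [-0.69, 0.44, 0], "turn": [0, 0, 0], "claw": 0}
    - {"dp": [-0.69, 0.44, 0], "turn": [0, 0, 0], "claw": 0}
    - {"dp": [-0.69, 0.44, 0], "turn": [0, 0, 0], "claw": 0}
    - {"dp": [-0.69, 0.44, 0], "turn": [0, 0, 0], "claw": 0}

```text
t: 13.53
ee_pos: [457.0, 159.8, 104.6]
orientation: [-1.571, -0.063, 0.081]
ft_force: [0.9, 0.3, -0.3]
width: 0.4
```

```bash
python3 -c "
from h import *
d=wrist('w12.png');st()"
```

```text
13.5333 [457.  159.8 104.6] yaw 5.27 0.4 [ 0.9  0.3 -0.3]
board [-103.57  100.96] [458.  159.5 104.7] [1.2 0.2 0.5] 13.5833
```

View pics/w12.png

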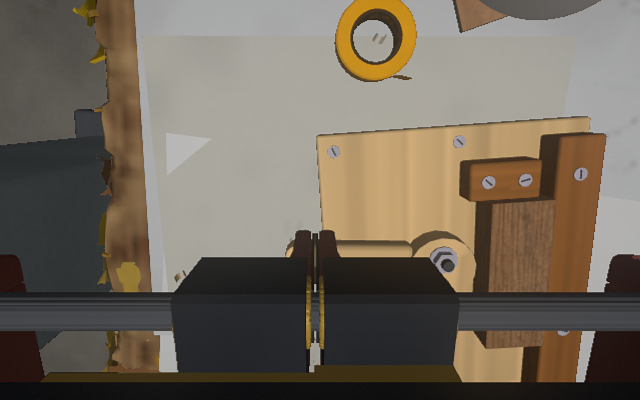

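>>> jog_arm:
  steps:
    - {"dp": [0.015, -0.01, -0.5], "turn": [0, 0, 0], "claw": 0}
    - {"dp": [0.015, -0.01, -1.0], "turn": [0, 0, 0], "claw": 0}
    - {"dp": [0.015, -0.01, -1.0], "turn": [0, 0, 0], "claw": 0}
    - {"dp": [0.015, -0.01, -1.0], "turn": [0, 0, 0], "claw": 0}

```text
t: 13.92
ee_pos: [458.6, 157.7, 22.9]
orientation: [-1.573, -0.058, 0.083]
ft_force: [0.2, -0.2, 1.2]
width: 0.5
```

```bash
python3 -c "
from h import *
d=wrist('w13.png');st()"
```

```text
13.9167 [458.6 157.7  22.9] yaw 5.15 0.5 [ 0.2 -0.2  1.2]
board [-101.78   99.42] [460.  158.3  24.8] [ 0.  -0.3  0.3] 13.9667
```

View pics/w13.png

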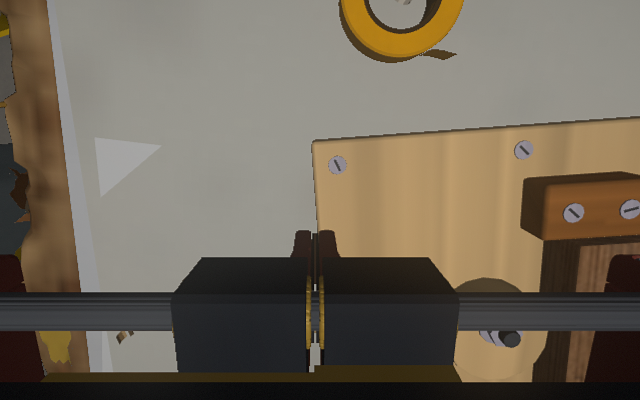

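>>> jog_arm:
  steps:
    - {"dp": [0, -0.09, -0.02], "turn": [0, 0, 0], "claw": 0}
    - {"dp": [0.003, -0.176, -0.02], "turn": [0, 0, 0], "claw": 0}
    - {"dp": [-0.004, -0.26, -0.02], "turn": [0, 0, 0.024], "claw": 0}
    - {"dp": [-0.005, -0.358, -0.02], "turn": [0, 0, 0.052], "claw": 0}
    - {"dp": [0.003, -0.456, -0.02], "turn": [0, 0, 0.079], "claw": 0}
    - {"dp": [0.019, -0.553, -0.02], "turn": [0, 0, 0.107], "claw": 0}
    - {"dp": [0.044, -0.648, -0.02], "turn": [0, 0, 0.135], "claw": 0}
    - {"dp": [0.077, -0.74, -0.02], "turn": [0, 0, 0.163], "claw": 0}
    - {"dp": [0.118, -0.83, -0.02], "turn": [0, 0, 0.191], "claw": 0}
    - {"dp": [0.118, -0.83, -0.02], "turn": [0, 0, 0.191], "claw": 0}

```text
t: 14.8
ee_pos: [471.3, 90.8, 25.4]
orientation: [-1.508, -0.537, 0.547]
ft_force: [-0.3, 0.9, 0.5]
width: 0.5
```

```bash
python3 -c "
from h import *
st()
d=wrist('w14.png')
d=save('scene','s2.png')
cv2.imwrite('pics/cs2.png',cv2.resize(cv2.cvtColor(d['img'],4)[150:330,200:400],None,fx=3,fy=3))"
```

```text
board [-101.49   30.97] [471.3  90.8  25.4] [-0.3  0.9  0.5] 14.8
14.8 [471.3  90.8  25.4] yaw 39.64 0.5 [-0.3  0.9  0.5]
```

View pics/w14.png

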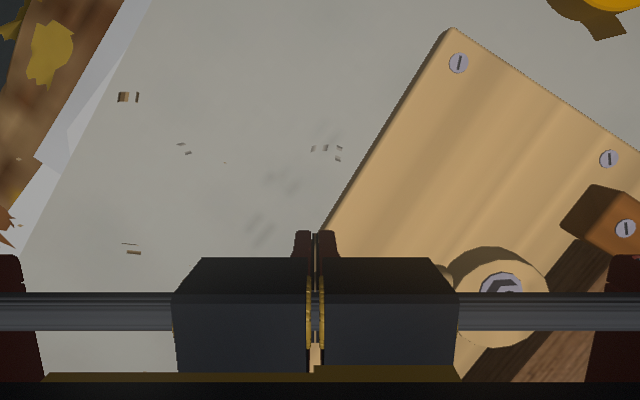

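View pics/cs2.png

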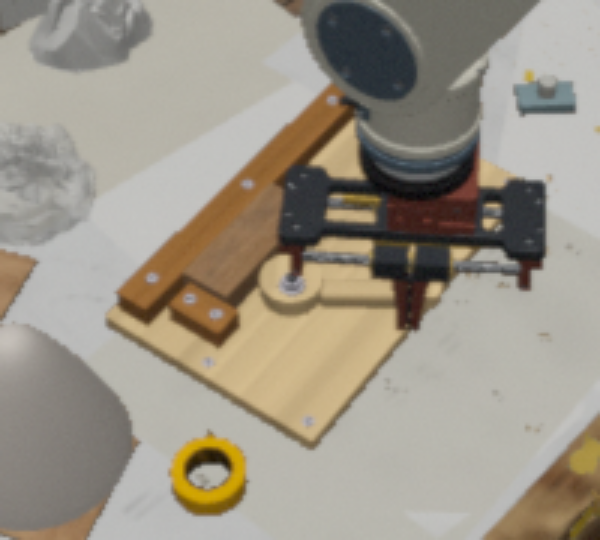

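>>> jog_arm:
  steps:
    - {"dp": [0.024, -0.043, -0.02], "turn": [0, 0, 0.014], "claw": 0}
    - {"dp": [0.049, -0.085, -0.03], "turn": [0, 0, 0.027], "claw": 0}
    - {"dp": [0.076, -0.126, -0.03], "turn": [0, 0, 0.041], "claw": 0}
    - {"dp": [0.104, -0.166, -0.03], "turn": [0, 0, 0.055], "claw": 0}
    - {"dp": [0.135, -0.204, -0.03], "turn": [0, 0, 0.069], "claw": 0}
    - {"dp": [0.135, -0.204, -0.03], "turn": [0, 0, 0.069], "claw": 0}

```text
t: 15.4
ee_pos: [481.6, 75.3, 23.1]
orientation: [-1.46, -0.7, 0.71]
ft_force: [-1.4, 1.6, 1.1]
width: 0.3
```

>>> jog_arm:
  steps:
    - {"dp": [0.031, -0.037, 0], "turn": [0, 0, 0.014], "claw": 0}
    - {"dp": [0.064, -0.073, 0], "turn": [0, 0, 0.028], "claw": 0}
    - {"dp": [0.064, -0.073, 0], "turn": [0, 0, 0.028], "claw": 0}

```text
t: 15.65
ee_pos: [485.5, 70.1, 23.3]
orientation: [-1.435, -0.766, 0.777]
ft_force: [-3.0, 5.1, -1.7]
width: 0.6
```

```bash
cat >> h.py <<'E'
def lev(off=19,rho=88):
    o=ctrl.get_obs(); p=(o['ee_pos'][:2]-t)@M-np.array([-17.5,60]); r=np.hypot(*p); 
    phi=np.degrees(np.arctan2(p[1],p[0]))%360+np.degrees(np.arcsin(off/r)); Rm=R.from_rotvec(o['orientation']).as_matrix(); print('phi',phi.round(1),'lever',np.radians(phi-160).round(3),'rho',np.sqrt(r*r-off*off).round(1),'toolyaw-board',(np.degrees(np.arctan2(Rm[1,0],Rm[0,0]))-9.3+180).round(1),o['ft_force'].round(1),o['ee_pos'].round(1))
E
python3 -c "
from h import *
lev()"
```

```text
phi 227.4 lever 1.176 rho 87.7 toolyaw-board 227.4 [-3.   5.1 -1.7] [485.5  70.1  23.3]
```

>>> jog_arm:
  steps:
    - {"dp": [0.036, -0.034, 0], "turn": [0, 0, 0.014], "claw": 0}
    - {"dp": [0.073, -0.066, 0], "turn": [0, 0, 0.028], "claw": 0}
    - {"dp": [0.073, -0.066, 0], "turn": [0, 0, 0.028], "claw": 0}

```text
t: 15.9
ee_pos: [489.0, 66.0, 23.2]
orientation: [-1.407, -0.829, 0.846]
ft_force: [-5.7, 8.4, 1.4]
width: 0.6
```

```bash
python3 -c "
from h import *
lev()"
```

```text
phi 230.8 lever 1.235 rho 88.2 toolyaw-board 232.3 [-5.7  8.4  1.4] [489.   66.   23.2]
```

>>> jog_arm:
  steps:
    - {"dp": [0.04, -0.034, 0], "turn": [0, 0, 0.012], "claw": 0}
    - {"dp": [0.082, -0.066, 0], "turn": [0, 0, 0.024], "claw": 0}
    - {"dp": [0.115, -0.09, 0], "turn": [0, 0, 0.036], "claw": 0}
    - {"dp": [0.115, -0.09, 0], "turn": [0, 0, 0.036], "claw": 0}

```text
t: 16.23
ee_pos: [494.6, 60.1, 23.0]
orientation: [-1.366, -0.91, 0.934]
ft_force: [-6.3, 6.1, 0.8]
width: 0.5
```

```bash
python3 -c "
from h import *
lev()"
```

```text
phi 235.7 lever 1.321 rho 89.3 toolyaw-board 238.7 [-6.3  6.1  0.8] [494.6  60.1  23. ]
```

>>> jog_arm:
  steps:
    - {"dp": [0.042, -0.03, 0], "turn": [0, 0, 0], "claw": 0}
    - {"dp": [0.082, -0.056, 0], "turn": [0, 0, 0.008], "claw": 0}
    - {"dp": [0.115, -0.074, 0], "turn": [0, 0, 0.017], "claw": 0}
    - {"dp": [0.115, -0.074, 0], "turn": [0, 0, 0.017], "claw": 0}

```text
t: 16.57
ee_pos: [496.6, 56.5, 22.4]
orientation: [-1.338, -0.938, 0.979]
ft_force: [-17.4, 21.6, 10.6]
width: 0.5
```

```bash
python3 -c "
from h import *
lev()"
```

```text
phi 237.8 lever 1.358 rho 91.1 toolyaw-board 241.6 [-17.4  21.6  10.6] [496.6  56.5  22.4]
```

>>> jog_arm:
  steps:
    - {"dp": [0.07, -0.025, 0.02], "turn": [0, 0, -0.005], "claw": 0}
    - {"dp": [0.13, -0.045, 0.02], "turn": [0, 0, -0.01], "claw": 0}
    - {"dp": [0.13, -0.045, 0.02], "turn": [0, 0, -0.01], "claw": 0}

```text
t: 16.82
ee_pos: [499.4, 54.6, 23.0]
orientation: [-1.341, -0.9, 0.959]
ft_force: [-15.0, 10.5, 4.5]
width: 0.3
```

```bash
python3 -c "
from h import *
lev()
d=save('scene','s3.png')
cv2.imwrite('pics/cs3.png',cv2.resize(cv2.cvtColor(d['img'],4)[150:330,200:400],None,fx=3,fy=3))
wrist('w15.png')"
```

```text
phi 239.9 lever 1.394 rho 91.1 toolyaw-board 239.5 [-15.   10.5   4.5] [499.4  54.6  23. ]
16.8667 [499.9  54.4  23. ] yaw 68.88 0.3 [-14.5  10.5   1.4]
```

View pics/cs3.png

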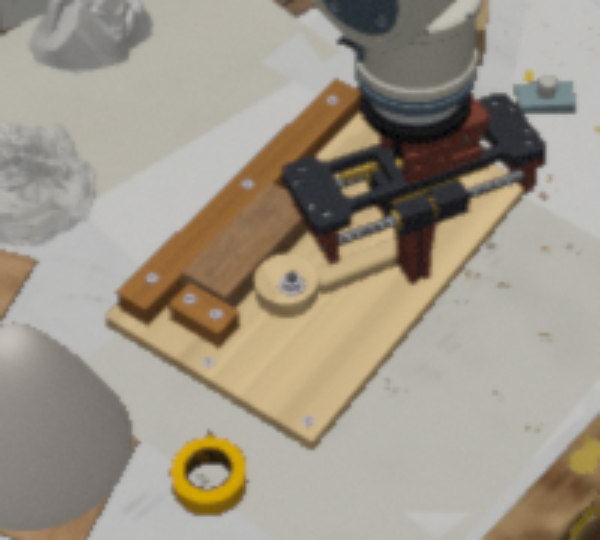

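View pics/w15.png

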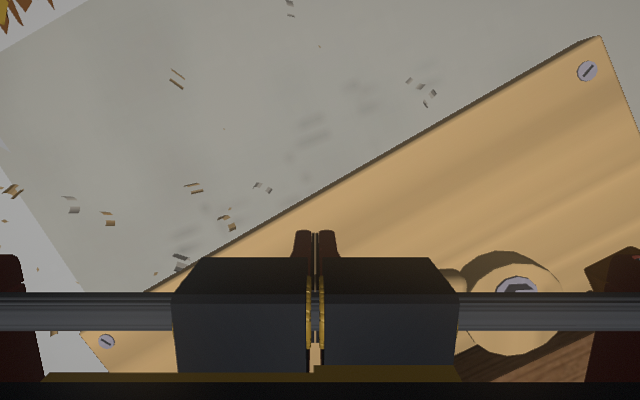

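>>> jog_arm:
  steps:
    - {"dp": [0.07, -0.022, 0], "turn": [0, 0, 0.005], "claw": 0}
    - {"dp": [0.13, -0.04, 0], "turn": [0, 0, 0.012], "claw": 0}
    - {"dp": [0.13, -0.04, 0], "turn": [0, 0, 0.012], "claw": 0}

```text
t: 17.17
ee_pos: [501.4, 52.8, 22.4]
orientation: [-1.319, -0.915, 0.996]
ft_force: [-21.4, 14.4, 15.1]
width: 0.2
```

```bash
python3 -c "
from h import *
lev()"
```

```text
phi 241.5 lever 1.422 rho 91.6 toolyaw-board 241.6 [-21.4  14.4  15.1] [501.4  52.8  22.4]
```

>>> jog_arm:
  steps:
    - {"dp": [0.08, -0.02, 0.03], "turn": [0, 0, 0.005], "claw": 0}
    - {"dp": [0.15, -0.04, 0.03], "turn": [0, 0, 0.01], "claw": 0}
    - {"dp": [0.15, -0.04, 0.03], "turn": [0, 0, 0.01], "claw": 0}
    - {"dp": [0.15, -0.04, 0.03], "turn": [0, 0, 0.01], "claw": 0}

```text
t: 17.5
ee_pos: [501.4, 51.5, 23.2]
orientation: [-1.294, -0.918, 1.029]
ft_force: [-26.3, 16.3, 9.6]
width: 0.5
```

```bash
python3 -c "
from h import *
lev()"
```

```text
phi 241.7 lever 1.426 rho 92.7 toolyaw-board 243.2 [-26.3  16.3   9.6] [501.4  51.5  23.2]
```

>>> jog_arm:
  steps:
    - {"dp": [-0.1, 0.05, 0], "turn": [0, 0, 0], "claw": 0}
    - {"dp": [-0.26, 0.12, 0], "turn": [0, 0, 0], "claw": 0}
    - {"dp": [-0.26, 0.12, 0], "turn": [0, 0, 0], "claw": 0}
    - {"dp": [-0.26, 0.12, 0.5], "turn": [0, 0, 0], "claw": 0}
    - {"dp": [-0.26, 0.12, 1.0], "turn": [0, 0, 0], "claw": 0}
    - {"dp": [-0.26, 0.12, 1.0], "turn": [0, 0, 0], "claw": 0}

```text
t: 18.0
ee_pos: [485.3, 61.5, 109.0]
orientation: [-1.301, -0.925, 1.021]
ft_force: [1.1, 0.3, 0.9]
width: 0.7
```

>>> jog_arm:
  steps:
    - {"dp": [0.2, -0.9, 0.9], "turn": [0, 0, -0.1], "claw": 0}
    - {"dp": [0.2, -0.9, 0.9], "turn": [0, 0, -0.1], "claw": 0}
    - {"dp": [0.2, -0.9, 0.9], "turn": [0, 0, -0.1], "claw": 0}
    - {"dp": [0.2, -0.9, 0.9], "turn": [0, 0, -0.1], "claw": 0}

```text
t: 18.33
ee_pos: [505.6, -13.4, 185.4]
orientation: [-1.402, -0.694, 0.765]
ft_force: [0.8, 0.1, 0.2]
width: 0.4
```

>>> jog_arm:
  steps:
    - {"dp": [0.9, -0.5, 0.5], "turn": [0, 0, -0.2], "claw": 0}
    - {"dp": [0.9, -0.5, 0.5], "turn": [0, 0, -0.2], "claw": 0}
    - {"dp": [0.9, -0.5, 0.5], "turn": [0, 0, -0.2], "claw": 0}
    - {"dp": [0.9, -0.5, 0.5], "turn": [0, 0, -0.2], "claw": 0}
    - {"dp": [0.9, -0.5, 0.5], "turn": [0, 0, -0.2], "claw": 0}
    - {"dp": [0.9, -0.5, 0.5], "turn": [0, 0, -0.2], "claw": 0}

```text
t: 18.83
ee_pos: [577.5, -53.3, 224.7]
orientation: [-1.505, -0.216, 0.263]
ft_force: [0.2, 0.2, 0.3]
width: 0.1
```

```bash
python3 -c "
from h import *
st()
d=wrist('w16.png')
cv2.imwrite('pics/c16.png',cv2.resize(cv2.cvtColor(d['img'],4)[0:260,100:500],None,fx=2,fy=2,interpolation=2))
save('top','top3.png')
i=cv2.imread('pics/top3.png'); cv2.imwrite('pics/ct3.png',cv2.resize(i[140:280,200:440],None,fx=3.3,fy=3.3,interpolation=2))"
```

```text
board [ -19.98 -128.34] [577.5 -53.3 224.7] [0.2 0.2 0.3] 18.8333
18.8333 [577.5 -53.3 224.7] yaw 17.64 0.1 [0.2 0.2 0.3]
```

View pics/c16.png

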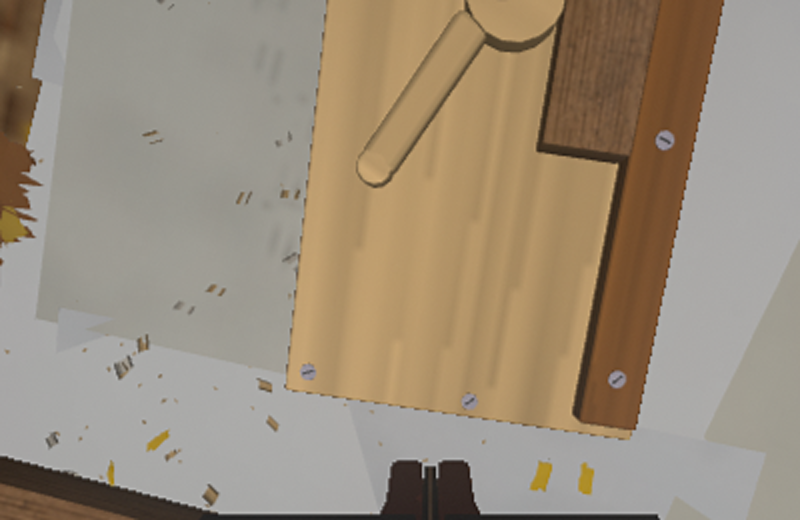

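View pics/ct3.png

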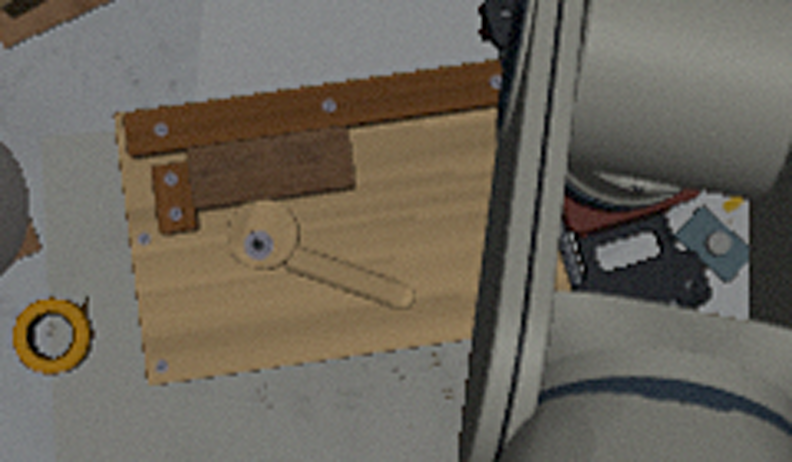

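```bash
python3 - <<'E'
from h import *
d=dict(np.load('pics/w16.npz')); c=lambda a: np.array(a)/2+[100,0]-.25
B=lambda P:(P[:,:2]-t)@M
h=B(ray(d,c([(357,165),(463,13),(391,182),(486,40)]),34)); 
for a,b in((0,1),(2,3)):
  v=h[a]-h[b]; p=np.degrees(np.arctan2(v[1],v[0]))%360; print(h[a],h[b],p,np.radians(p-160))
f2=B(ray(d,c([(580,410),(652,60)]),37)); v=f2[1]-f2[0]; print('fence',f2,np.degrees(np.arctan2(v[0],v[1])))
b=B(ray(d,c([(544,150),(565,5),(630,156)]),41)); v=b[1]-b[0]; print('block',b,np.degrees(np.arctan2(v[0],v[1])))
d=dict(np.load('pics/top3.npz')); c=lambda a: np.array(a)/3.3+[200,140]-.35
p=B(ray(d,c([(257,243)]),48))[0]; q=B(ray(d,c([(411,297)]),34))[0]; v=q-p; a=np.degrees(np.arctan2(v[1],v[0]))%360; print('top',p,q,np.hypot(*v),a,np.radians(a-160))
k=B(ray(d,c([(188,148),(352,127),(355,187),(196,209)]),41)); print(k)
a,b,e=rigid([(21,55),(21,-55),(-21,-55),(-21,55)],k); print('block yaw,pos in board',np.degrees(a),b,e)
E
```

```text
[-73.83083084 -30.88127178] [-33.60273952  42.94486519] 241.41389639565426 1.420940548981711
[-56.51069405 -36.34401293] [-21.21218146  32.97480221] 243.01390509530563 1.4488659688511805
fence [[  53.64669441 -132.94267303]
 [  56.02517642   34.2766087 ]] 0.8149047765120029
block [[ 13.24957133 -12.54027184]
 [ 11.69408202  50.33180146]
 [ 53.47129451  -9.47956762]] -1.4172396526503372
top [-17.2449651   60.31481848] [-67.03502363 -36.15892741] 108.56442131017545 242.701760892076 1.443418024763809
[[ 53.43779668  98.44185007]
 [ 51.83431052 -12.99034266]
 [ 11.22731894  -9.34532142]
 [ 11.75519694  98.40862357]]
block yaw,pos in board -0.8025301047527149 [32.06365577 43.62870239] [0.40993673 1.40659463 1.96192675 0.51520282]
```

>>> jog_arm:
  steps:
    - {"dp": [0.15, 0.64, -0.5], "turn": [0, 0, -0.023], "claw": 0}
    - {"dp": [0.15, 0.64, -0.5], "turn": [0, 0, -0.023], "claw": 0}
    - {"dp": [0.15, 0.64, -0.5], "turn": [0, 0, -0.023], "claw": 0}

```text
t: 19.18
ee_pos: [587.6, 1.2, 181.5]
orientation: [-1.507, -0.168, 0.22]
ft_force: [-1.3, -1.0, -0.0]
width: 0.7
```

>>> jog_arm:
  steps:
    - {"dp": [0.15, 0.7, -0.5], "turn": [0, 0, -0.023], "claw": 0}
    - {"dp": [0.15, 0.7, -0.5], "turn": [0, 0, -0.023], "claw": 0}
    - {"dp": [0.15, 0.7, -0.5], "turn": [0, 0, -0.023], "claw": 0}
    - {"dp": [0.15, 0.7, -0.5], "turn": [0, 0, -0.023], "claw": 0}

```text
t: 19.52
ee_pos: [598.8, 58.0, 140.6]
orientation: [-1.51, -0.116, 0.168]
ft_force: [-0.6, -0.2, -0.1]
width: 0.7
```

```bash
python3 -c "
from h import *
st()
d=wrist('w17.png')
cv2.imwrite('pics/c17.png',cv2.resize(cv2.cvtColor(d['img'],4)[0:250,200:460],None,fx=3,fy=2.4,interpolation=2))
cv2.imwrite('pics/c17b.png',cv2.resize(cv2.cvtColor(d['img'],4)[0:130,290:420],None,fx=4.6,fy=4.6,interpolation=2))"
```

```text
board [ 19.02 -22.  ] [598.8  58.  140.6] [-0.6 -0.2 -0.1] 19.5167
19.5167 [598.8  58.  140.6] yaw 10.48 0.7 [-0.6 -0.2 -0.1]
```

View pics/c17.png

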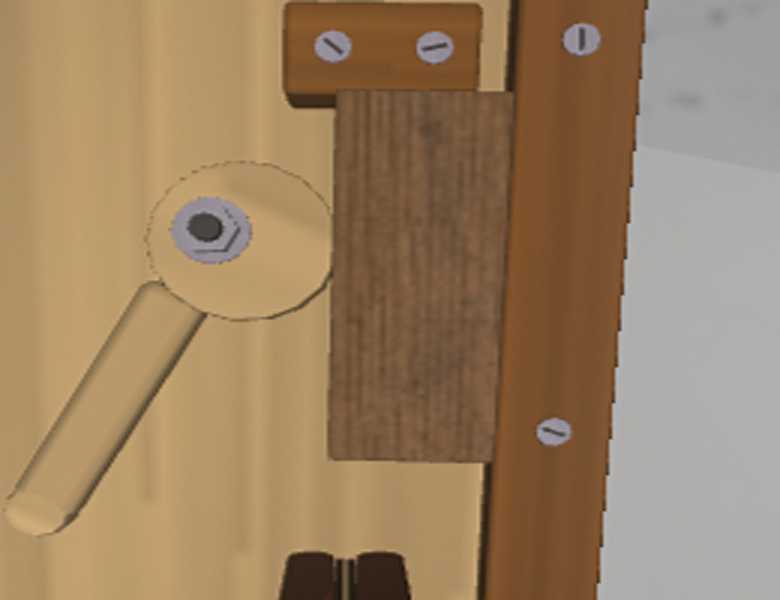

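View pics/c17b.png

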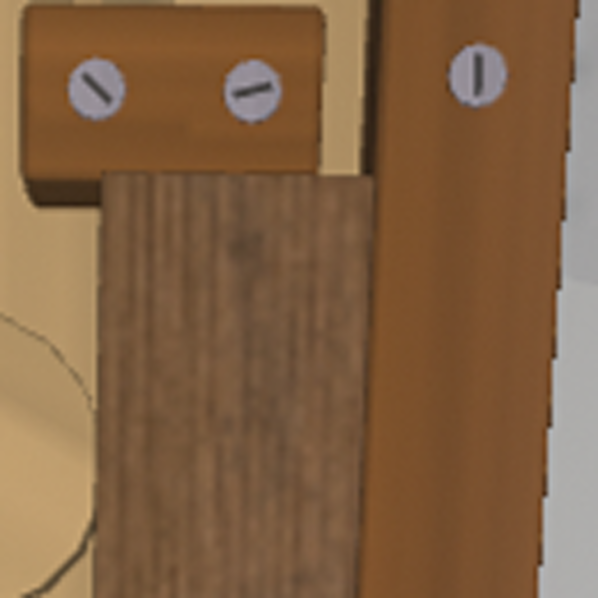

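The close view shows the block flush along the fence and against the stop, and the disc touching its side at about (310,100) in the full wrist picture. The robot is clear of everything, so I hand in.

```bash
python3 -c "
from h import *
print(ctrl.close_job()); st()"
```

```text
the job is handed in; nothing more can be done
None
the job is handed in; nothing more can be done
```

The block is home against the fence and the end stop, with the cam lever tight on it. I handed the job in shortly after 19.5 s on the robot clock, well inside the 64 s limit. No verdict came back.

- **Method:** I pushed with shut fingers only. I turned the block about 54° until it lay parallel to the fence, pushed it against the fence, then slid it along to the end stop. I pushed its side once more to check it was flat, then swung the lever round from about 0.27 rad.
- **Block:** Fingertip contact on the block's side came within about 0.2 mm of the same place before and after the slide to the stop. At the stop the finger was about 0.6 mm from where I expected it. The last close picture shows no gap at the fence or the stop, and the disc touching the block.
- **Lever:** Three picture measurements gave 1.42 to 1.45 rad, and the fingertip position gave 1.43, so it is past the 1.4 needed. It stopped moving at about 31 N sideways (33 N in all). It stayed put when I drew back, and the wrist force then read about 0.
- **Disagreements:** Rough corner picks after clamping put the block 0.8 to 1.4° off the fence direction. I take this as picking and calibration error, because the close view and the contact checks show it flat.
- **Other things:** The tape roll and pin pattern were in place in the last top view. The arm hid the offcut there, so I did not check it, but the fingers stayed about 90 mm or more from where I measured it.

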